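# Find where the blower wheel rubs and shift its inlet ring clear

### The arm

A 7-joint arm with a two-finger parallel gripper is mounted at the origin on the work surface; the furniture and walls round the work are solid. World frame = base frame: x ahead of the robot, y to its left, z up, the work surface at z = 0. Lengths are in m, angles in rad, forces in N, time in s.
With the tool pointing down it reaches from about 0.35 to 0.9 m from the base axis. Payload 8.1 kg.
Tool frame: the origin (TCP) lies at the very end of the fingers, on their centre line; the grasp point (between the pads) lies 19 mm behind it; z points along the fingers, y is the line along which they close (so a half turn about z gives the same grasp; the last joint's range is limited). The gripper opens to 92 mm and grips with 3 to 60 N. Pads are 19 mm wide; open, the fingers measure 130 mm over their backs; the gripper's body (75 mm by 190 mm) begins 47 mm behind the grasp point.
Start: joints at [1.061, 0.434, 0.025, 1.573, -0.012, 1.134, -0.075], TCP at [0.247, -0.574, 0.187] pointing down, gripper open.
Joint ranges: [-2.62, 2.62], [-0.44, 2.09], [-1.27, 1.32], [0.08, 2.57], [-1.32, 4.46], [0.12, 2], [-2.74, 2.74]. Speed limits (rad/s): [2.22, 2.22, 3.01, 3.01, 3.14, 3.14, 3.14].

### API

Orientations are given as a rotation vector (axis times angle).
In Python, from cell import arm gives the robot as it stands.
- The arm moves only by the tool jog_arm, never from a script. Its argument "rows" is a list of rows, each a list of 3 entries, a list of its own where there are three numbers: the shift along the world's x, y, z in cm, then the turn, a rotation vector about the world's x, y, z in degrees, then the opening, from 0 (shut) to 1 (fully open). A call has 1 to 8 rows; each row is the pose to reach, as a shift and turn from the pose commanded when the call began; what a row does not reach only later rows make up. A row lasts 1/8 s, in which the tool goes at most 62.5 mm and 10.7 degrees, less where a joint would pass 70% of its speed; a pose out of reach is approached as far as the arm can. A call with a gripper value outside its range is refused whole. The fingers move at their own pace and stop on an object; "newtons" is the grip in N (left out, the last holds). Time passes only in rows, so rows that repeat a pose let the fingers close. It gives the time, the measured TCP pose, the force, the opening and the grip force at its end, in the units of the state.
- arm.observe(): the state, without advancing time (a new reading comes with each control period).
- arm.get_image(name): name is "scene" or "top" or "wrist"; returns a dict with "img" (384x512x3 uint8, red, green, blue), "depth" (384x512 float32, m along the optical axis (not along the pixel's ray), 0 where there is no reading), "fx", "fy", "cx", "cy" (pixels), "rvec" (rotation vector, rad) and "tvec" (3), from world to camera coordinates, as OpenCV has them; the wrist camera has in their place "mount" (4x4, takes a point from camera to tool coordinates, whose origin is the TCP and whose axes are the flange's). Camera axes: x right, y down, z forward; pixel columns grow to the right and rows downward; lengths in m; the calibration is good to about 2 mm. The wrist camera is an equidistant fisheye: a pixel r from the principal point sees the ray r / f radians off the axis. A picture is of the moment at which its call begins: read the wrist's pose just before it.
- arm.sign_off(): hands the job in; it is judged then, once.
The state is a dict: "clock": time; "joints": joint angles; "dq": joint speeds; "joint_efforts": joint torques, N m; "position": TCP position; "ee_rot": TCP orientation; "force": force on the tool from outside, world axes, zero at the start; "ft_torque": the same for the moment, N m; "width": opening from 0.0 (shut) to 1.0 (fully open); "gripper_force": force on a finger pad.
Only numpy, scipy, OpenCV 4.12 (cv2) and the standard library are available. Lean on these libraries where they do the work, as an engineer would, in place of code of your own. Each camera call takes 0.05 s, during which the arm holds its last target. There are 200 camera calls.

### The job

The blower's paddle wheel drags somewhere: the steel tip of its yellow balancing clip rubs inside the grey inlet ring. Turn the wheel round slowly with a fingertip against a vane and feel where it drags, then nudge the ring a few millimetres along the casing, outward at that place, until the wheel can turn all the way round without rubbing. Then turn the wheel by a vane again to try it, push gently so as not to bend vanes or ring, leave the dish and tools where they lie, and take the hand away.

Things in the scene. Friction and masses are not known exactly. Their poses are not given: they have to be found in the camera images.
- blower: Blower of a bench fume extractor lying on its back, fixed to the table: black casing 200 x 200 mm, 30 mm high; four aluminium clamps at its corners (tops 42 mm above the table, 87 to 110 mm from the axis) pinch the ring's flange. Origin: on the wheel's upright axis, at the table; z up, x and y along the casing's sides.
- wheel: Black paddle wheel, turns either way without end, stays where it is left. Origin: on the axis at the table; its x axis points along the vane with the yellow clip. Five flat radial vanes 72 degrees apart, 2.6 mm thick, 18 to 66 mm from the axis, 36 (back disc) to 58 mm above the table; hub 19 mm in radius, 61 mm high. Closed fingertips fit between two vanes, 43 mm from the axis. Push under 15 N.
- clip_tip (a point): Outermost point of the clip's springy steel tip: 72 mm from the axis, 50 mm above the table, turning with the wheel; nothing else on the wheel comes near the ring. Turning drag is about 0.03 N m; while this tip rubs it climbs to 0.1 to 0.3 N m, most where the bore is tightest, fading over some 60 degrees to either side.
- inlet: Seat of the grey inlet ring; carries the ring. Its origin is always on the wheel's axis at the table and does NOT tell where the ring sits. Ring: outer wall 82 mm in radius, 34 to 66 mm above the table; flange 90 mm in radius below; lip at the top with an opening 68 mm in radius. It slides any way (up to 8 mm) at a push of 11 to 12 N (never use 25) and stays there.
- axis_top (a point): Point on the wheel's axis, level with the ring's top, 66 mm above the table. The ring's rim starts centred on it, but the bore under the lip (74 mm in radius, 2 mm of play for the clip) is 4.2 mm off the rim's centre, in an unknown direction. The bore is tightest where the clip drags most; the ring must shift about 4.2 mm in that direction, e.g. pushed from the opposite side.
- dish: Bystander: shallow round metal dish with screws, 112 mm across, 22 mm high; origin under its centre.
- driver: Bystander: thin grey screwdriver, 134 mm long, 10 mm thick, lying flat; origin under its middle, its length along its own y.
- tweezers: Bystander: steel tweezers, 108 mm long, lying flat; origin under the middle, length along its own y.

How it is judged:
By the outcome, as a careful person would: the job done as asked, in the order asked, and still so for the second after the job is handed in, with the robot touching nothing.
It also fails if it takes over 72 s, if anything falls off the work surface, if the arm or the gripper's body presses on something with over 40 N, if the wrist force passes 120 N, or if a joint passes its speed limit or range.

## Working session

There is one attempt and no reset: what is moved stays moved. The work goes in short steps, Python scripts to look and compute and a tool call to move; the robot and the scene stay as the last step left them, time stands still between calls to the robot, and variables do not carry over. Pictures are saved under pics/ and viewed, at most 10 in all, crops included, and the job is handed in when it is done.

Besides the shell and the picture viewer there is one more tool, called after "Request:" by a JSON object that holds its "op" and its "data". jog_arm: Moves the arm, as the interface text tells. Its arguments: {"type":"object","properties":{"rows":{"type":"array","items":{"type":"array"}},"newtons":{"type":"number"}},"required":["rows"]}

```bash
mkdir -p pics; python3 - <<'E'
from cell import arm
import cv2,numpy as np,pickle
s=arm.observe();print(s)
t=arm.get_image("top");c=arm.get_image("scene")
pickle.dump((s,t,c),open('i0.pkl','wb'))
cv2.imwrite('pics/top0.png',cv2.cvtColor(t['img'],cv2.COLOR_RGB2BGR));cv2.imwrite('pics/sc0.png',cv2.cvtColor(c['img'],cv2.COLOR_RGB2BGR))
E
```

```text
{'clock': 0.0, 'joints': array([ 1.06139079,  0.43521254,  0.02498271,  1.57407952, -0.01156628,
        1.13398865, -0.07508959]), 'dq': array([-7.74957199e-05,  7.05196339e-04,  2.21822005e-03, -3.30618915e-03,
       -6.10558359e-04,  2.37680060e-04, -6.81082924e-04]), 'joint_efforts': array([-3.60805570e-04, -6.67860603e+01,  9.84772369e-01, -3.14465117e+01,
       -6.05715998e-02,  4.28675185e-02,  1.44726982e-04]), 'position': array([ 0.24700393, -0.57351237,  0.18665842]), 'ee_rot': array([-3.07540849e+00, -6.34232463e-01,  7.55196274e-04]), 'force': array([-0.89985427,  0.21406387, -0.56463112]), 'ft_torque': array([ 0.02247427, -0.02342725,  0.05046184]), 'gripper_force': 0.0, 'width': 1.0005901540772328}
```

View pics/top0.png

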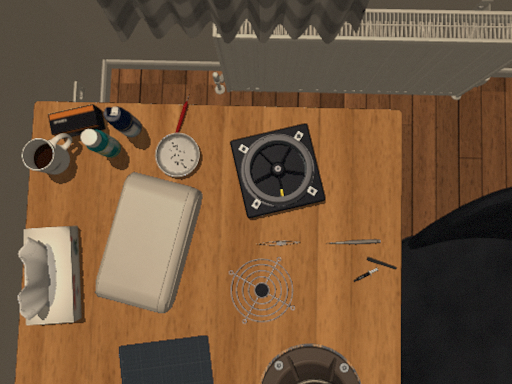

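View pics/sc0.png

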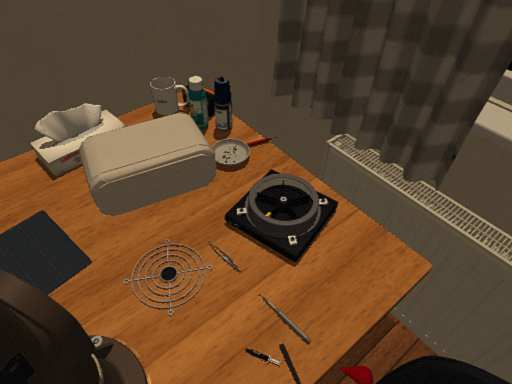

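The top view shows the blower at about (278,170), with the yellow clip at (282,192) and the dish at (178,155). The driver and tweezers lie nearer the base. The scene view agrees. Next I'll measure the axis and wheel angle.

```bash
cat > h.py <<'E'
import cv2,numpy as np
def on_plane(c,uv,z):
    R=cv2.Rodrigues(np.array(c['rvec'],float))[0];t=np.array(c['tvec'],float).ravel()
    uv=np.atleast_2d(np.array(uv,float))
    d=np.c_[(uv[:,0]-c['cx'])/c['fx'],(uv[:,1]-c['cy'])/c['fy'],np.ones(len(uv))]@R
    o=-R.T@t
    return o+d*((z-o[2])/d[:,2])[:,None]
def proj(c,P):
    return cv2.projectPoints(np.array(P,float),np.array(c['rvec'],float),np.array(c['tvec'],float),np.array([[c['fx'],0,c['cx']],[0,c['fy'],c['cy']],[0,0,1]]),None)[0][:,0]
def cloud(c):
    R=cv2.Rodrigues(np.array(c['rvec'],float))[0];t=np.array(c['tvec'],float).ravel()
    v,u=np.mgrid[:384,:512];D=c['depth']
    P=np.dstack([(u-c['cx'])/c['fx']*D,(v-c['cy'])/c['fy']*D,D])
    return (P-t)@R
def topdown(c,x0,y0,half,z,res=0.5e-3):
    # rectified view at height z: up=+x, left=+y
    n=int(2*half/res);i,j=np.mgrid[:n,:n]
    P=np.dstack([x0+half-i*res,y0+half-j*res,np.full((n,n),z)]).reshape(-1,3)
    uv=proj(c,P).reshape(n,n,2).astype(np.float32)
    return cv2.remap(c['img'],uv[...,0],uv[...,1],cv2.INTER_CUBIC)
E
python3 - <<'E'
import pickle,numpy as np,cv2
from h import *
s,t,c=pickle.load(open('i0.pkl','rb'))
for n,k in(('top',t),('sc',c)):
    P=cloud(k);img=k['img'].astype(int)
    y=(img[...,0]>120)&(img[...,1]>100)&(img[...,2]<70)
    b=on_plane(t,[278,170],.06)[0]
    near=np.hypot(P[...,0]-b[0],P[...,1]-b[1])<.1
    v,u=np.nonzero(y&near&(img[...,0]-img[...,1]<60))
    print(n,b,'clip',len(u),u.mean(),v.mean(),on_plane(k,[u.mean(),v.mean()],.055))
    # ring top: points z .06-.07
    m=near&(P[...,2]>.061)&(P[...,2]<.071)&(np.hypot(P[...,0]-b[0],P[...,1]-b[1])>.06)
    Q=P[m]
    A=np.c_[2*Q[:,:2],np.ones(len(Q))];x=np.linalg.lstsq(A,(Q[:,:2]**2).sum(1),rcond=None)[0]
    print('ring fit',x[:2],np.sqrt(x[2]+x[:2]@x[:2]),len(Q),Q[:,2].mean())
    # bg
    print('clamps', end=' ')
    w=(img.min(-1)>190)&near
    nl,L,st,ce=cv2.connectedComponentsWithStats(w.astype(np.uint8))
    for i in range(1,nl):
        if st[i,4]>5: print(ce[i],st[i,4],on_plane(k,ce[i],.042)[0,:2])
b=on_plane(t,[278,170],.06)[0]
cv2.imwrite('pics/rect.png',cv2.cvtColor(np.hstack([topdown(k,b[0],b[1],.11,.06,.6e-3) for k in(t,c)]),cv2.COLOR_RGB2BGR))
print(on_plane(t,[[178,155],[278,243],[353,242],[262,290],[310,375]],.01))
E
```

```text
top [0.54810485 0.0934736  0.06      ] clip 17 281.3529411764706 191.94117647058823 [[0.49567378 0.08387401 0.055     ]]
ring fit [0.55281999 0.09419029] 0.07517128349805721 1059 0.06713513702691959
clamps sc [0.54810485 0.0934736  0.06      ] clip 12 267.5 214.0 [[0.49579268 0.0865931  0.055     ]]
ring fit [0.54899065 0.09441568] 0.07510588626507594 974 0.06534051307457976
clamps [[ 0.58500526  0.34613075  0.01      ]
 [ 0.37134195  0.08722563  0.01      ]
 [ 0.37956592 -0.09832184  0.01      ]
 [ 0.25501039  0.12369174  0.01      ]
 [ 0.05583012  0.00154644  0.01      ]]
```

View pics/rect.png

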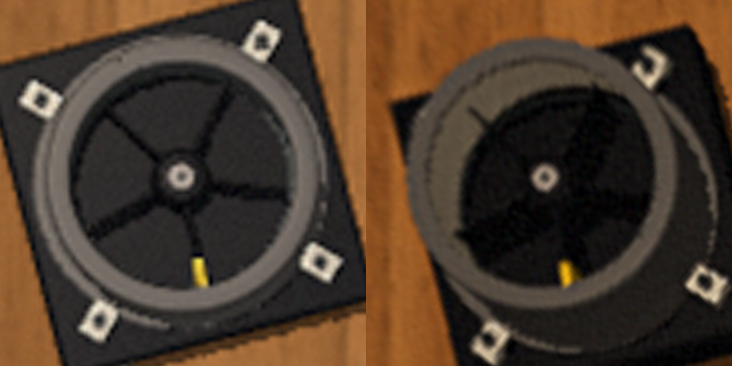

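The hub's axis comes out near (0.552, 0.095) from both cameras, with the clip at about -168° and vanes every 72° from there. The clamps are at about -32, 58, 148 and -122°. I'll close the fingers and move over the vane gap at -132°.

Request:
{"op": "jog_arm", "data": {"rows": [[[3,6,2],[0,0,0],0],[[6.5,14,2],[0,0,0],0],[[9.5,20,2],[0,0,0],0],[[12,26,2],[0,0,0],0],[[14.5,32,2],[0,0,0],0],[[17,38,1],[0,0,0],0],[[19.5,44,0],[0,0,0],0],[[22,50,0],[0,0,0],0]], "newtons": 10}}

```text
clock: 1.1
position: [0.4481, -0.1183, 0.1898]
ee_rot: [3.077, 0.634, -0.001]
force: [0.5, 0.2, 0.1]
width: 0.176
gripper_force: 0.0
```

Request:
{"op": "jog_arm", "data": {"rows": [[[2,5,-1],[0,0,0],0],[[4,9,-3],[0,0,0],0],[[5.7,13.7,-5],[0,0,0],0],[[5.7,13.7,-7],[0,0,0],0]]}}

```text
clock: 1.6
position: [0.5059, 0.0217, 0.1194]
ee_rot: [-3.073, -0.644, -0.002]
force: [0.0, -1.7, 0.2]
width: 0.008
gripper_force: 0.0
```

```bash
python3 - <<'E'
from cell import arm
import cv2,numpy as np
from h import *
s=arm.observe();print(s)
t=arm.get_image("top");c=arm.get_image("scene");w=arm.get_image("wrist")
print(w['mount'],w['fx'],w['cx'],w['cy'])
a=cv2.resize(c['img'][150:280,190:390],None,fx=2.5,fy=2.5,interpolation=cv2.INTER_CUBIC)
a=cv2.resize(a,(500,325))
b=cv2.resize(w['img'],(433,325))[:, :300]
b=cv2.resize(w['img'],(300,325)) if 0 else b
cv2.imwrite('pics/n1.png',cv2.cvtColor(np.hstack([a,b]),cv2.COLOR_RGB2BGR))
E
```

```text
{'clock': 1.6, 'joints': array([ 0.11705037,  0.34216108, -0.33535333,  1.92367512,  0.13904617,
        0.89717681, -1.4450292 ]), 'dq': array([ 0.00341949,  0.17379832,  0.08577202,  0.22436784,  0.11283213,
       -0.35755468, -0.04884842]), 'joint_efforts': array([ -2.74242148, -54.63077903,  -5.25236249, -28.53020489,
        -0.5264594 ,   0.47914702,  -0.71041524]), 'position': array([0.505895  , 0.02170215, 0.11943976]), 'ee_rot': array([-3.07281669e+00, -6.43573129e-01, -1.62739670e-03]), 'force': array([ 0.01404918, -1.73415399,  0.18847267]), 'ft_torque': array([-0.04174709,  0.02633478, -0.00259847]), 'gripper_force': 0.0, 'width': 0.007543211955996429}
[[ 7.30290755e-04 -9.62720563e-01 -2.70496922e-01  7.32691401e-02]
 [ 9.99999644e-01  8.17132025e-04 -2.08428647e-04  1.96617002e-04]
 [ 4.21690242e-04 -2.70496674e-01  9.62720817e-01 -1.96096394e-01]
 [ 0.00000000e+00  0.00000000e+00  0.00000000e+00  1.00000000e+00]] 297.3186396354542 260.70235516392256 189.39378181884337
```

View pics/n1.png

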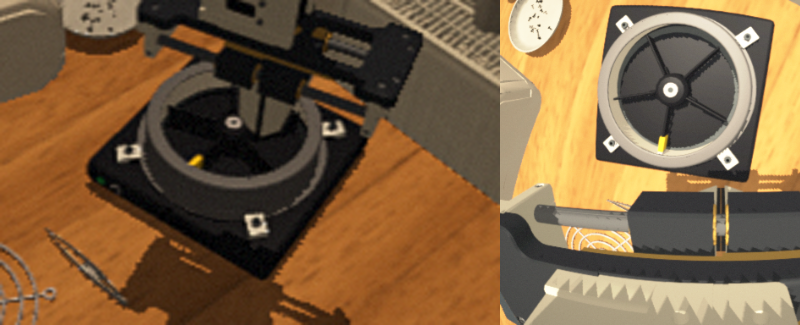

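The wrist view shows the hub, ring and yellow clip clearly, with the hub at about (201,106) in full pixels. I'll use it to refine the axis, the clip angle and the ring.

```bash
cat >> h.py <<'E'
from scipy.spatial.transform import Rotation as Ro
def wrist_plane(s,w,uv,z):
    uv=np.atleast_2d(np.array(uv,float));d=uv-[w['cx'],w['cy']];r=np.hypot(*d.T);th=r/w['fx']
    ray=np.c_[d*(np.sin(th)/np.maximum(r,1e-9))[:,None],np.cos(th)]
    M=w['mount'];R=Ro.from_rotvec(s['ee_rot']).as_matrix()
    o=R@M[:3,3]+s['position'];D=ray@(R@M[:3,:3]).T
    return o+D*((z-o[2])/D[:,2])[:,None]
def wrist_look(arm):
    s=arm.observe();w=arm.get_image('wrist');img=w['img'].astype(int)
    y=((img[...,0]>150)&(img[...,1]>120)&(img[...,2]<90)&(img[...,0]-img[...,1]<70)).astype(np.uint8)
    y[200:]=0
    n,L,st,ce=cv2.connectedComponentsWithStats(y)
    i=1+np.argmax(st[1:,4]) if n>1 else None
    return s,w,(ce[i],st[i,4]) if i else None
E
python3 - <<'E'
from cell import arm
from h import *
s,w,cl=wrist_look(arm)
print(s['position'],s['force'],s['ft_torque'],cl)
g=cv2.cvtColor(w['img'],cv2.COLOR_RGB2GRAY)
sub=g[90:122,185:217];v,u=np.nonzero(sub>170);u0,v0=u.mean()+185,v.mean()+90
h=wrist_plane(s,w,[u0,v0],.061)[0];c=wrist_plane(s,w,cl[0],.056)[0]
print(len(u),u0,v0,h,c,np.degrees(np.arctan2(*(c-h)[1::-1])),np.hypot(*(c-h)[:2]))
cv2.imwrite('pics/w.png',w['img'][...,::-1])
E
```

```text
[0.50393274 0.01671514 0.11923642] [ 0.02602471 -0.7281387   0.80017584] [-0.02242047 -0.06837048 -0.00866158] (array([190.90066225, 168.80794702]), np.int32(151))
221 200.21719457013575 106.09049773755656 [0.55292856 0.09412481 0.061     ] [0.49686444 0.08250117 0.056     ] -168.28694716089547 0.057256394547759104
```

Request:
{"op": "jog_arm", "data": {"rows": [[[1,2.3,0],[0,0,0],0],[[2,4.6,0],[0,0,0],0],[[2,4.6,-2],[0,0,0],0],[[2,4.6,-4],[0,0,0],0],[[2,4.6,-6],[0,0,0],0],[[2,4.6,-7.3],[0,0,0],0],[[2,4.6,-7.3],[0,0,0],0],[[2,4.6,-7.3],[0,0,0],0]]}}

```text
clock: 2.8
position: [0.5257, 0.0628, 0.048]
ee_rot: [3.077, 0.634, 0.002]
force: [0.1, -0.2, 1.0]
width: 0.003
gripper_force: 0.0
```

```bash
cat >> h.py <<'E'
AX=np.array([.5528,.0945])
def clip_angle(arm):
    s,w,cl=wrist_look(arm)
    if cl is None: return s,w,None
    c=wrist_plane(s,w,cl[0],.056)[0][:2]-AX
    return s,w,(round(float(np.degrees(np.arctan2(c[1],c[0]))),1),round(float(np.hypot(*c)*1e3)),int(cl[1]))
def report(arm):
    s,w,a=clip_angle(arm);p=s['position'][:2]-AX
    ph=np.arctan2(p[1],p[0]);f=s['force'];print('t',s['clock'],'phi',round(np.degrees(ph),1),'r',round(np.hypot(*p)*1e3,1),'z',s['position'][2].round(4),'F',f.round(2),'tan',round(-f[0]*np.sin(ph)+f[1]*np.cos(ph),2),'rad',round(f[0]*np.cos(ph)+f[1]*np.sin(ph),2),'M',s['ft_torque'].round(3),'clip',a)
    return s,w,a
def arc(p0,deg0,deg1,n,r=.043):
    a=np.radians(np.linspace(deg0,deg1,n+1)[1:]);P=AX+r*np.c_[np.cos(a),np.sin(a)]
    return ((P-p0[:2])*100).round(2).tolist()
E
python3 - <<'E'
from cell import arm
from h import *
s,w,a=report(arm)
for k in range(12):
    d=-132.3+30*k
    p=AX+.043*np.array([np.cos(np.radians(d)),np.sin(np.radians(d))])
    print(round(d),arc(p,d,d+30,8))
E
```

```text
t 2.8 phi -130.5 r 41.7 z 0.048 F [ 0.08 -0.21  0.96] tan 0.19 rad 0.11 M [-0.012  0.004  0.001] clip (-47.4, 187, 12)
-132 [[0.21, -0.18], [0.44, -0.35], [0.68, -0.5], [0.92, -0.64], [1.18, -0.76], [1.44, -0.87], [1.71, -0.95], [1.98, -1.02]]
-102 [[0.28, -0.05], [0.56, -0.08], [0.84, -0.1], [1.12, -0.09], [1.4, -0.07], [1.68, -0.03], [1.95, 0.03], [2.22, 0.1]]
-72 [[0.27, 0.09], [0.52, 0.21], [0.77, 0.33], [1.02, 0.48], [1.25, 0.64], [1.47, 0.81], [1.68, 1.0], [1.87, 1.2]]
-42 [[0.18, 0.21], [0.35, 0.44], [0.5, 0.68], [0.64, 0.92], [0.76, 1.18], [0.87, 1.44], [0.95, 1.71], [1.02, 1.98]]
-12 [[0.05, 0.28], [0.08, 0.56], [0.1, 0.84], [0.09, 1.12], [0.07, 1.4], [0.03, 1.68], [-0.03, 1.95], [-0.1, 2.22]]
18 [[-0.09, 0.27], [-0.21, 0.52], [-0.33, 0.77], [-0.48, 1.02], [-0.64, 1.25], [-0.81, 1.47], [-1.0, 1.68], [-1.2, 1.87]]
48 [[-0.21, 0.18], [-0.44, 0.35], [-0.68, 0.5], [-0.92, 0.64], [-1.18, 0.76], [-1.44, 0.87], [-1.71, 0.95], [-1.98, 1.02]]
78 [[-0.28, 0.05], [-0.56, 0.08], [-0.84, 0.1], [-1.12, 0.09], [-1.4, 0.07], [-1.68, 0.03], [-1.95, -0.03], [-2.22, -0.1]]
108 [[-0.27, -0.09], [-0.52, -0.21], [-0.77, -0.33], [-1.02, -0.48], [-1.25, -0.64], [-1.47, -0.81], [-1.68, -1.0], [-1.87, -1.2]]
138 [[-0.18, -0.21], [-0.35, -0.44], [-0.5, -0.68], [-0.64, -0.92], [-0.76, -1.18], [-0.87, -1.44], [-0.95, -1.71], [-1.02, -1.98]]
168 [[-0.05, -0.28], [-0.08, -0.56], [-0.1, -0.84], [-0.09, -1.12], [-0.07, -1.4], [-0.03, -1.68], [0.03, -1.95], [0.1, -2.22]]
198 [[0.09, -0.27], [0.21, -0.52], [0.33, -0.77], [0.48, -1.02], [0.64, -1.25], [0.81, -1.47], [1.0, -1.68], [1.2, -1.87]]
```

Request:
{"op": "jog_arm", "data": {"rows": [[[0.1,-0.2,0],[0,0,0],0],[[0.35,-0.35,0],[0,0,0],0],[[0.6,-0.5,0],[0,0,0],0],[[0.85,-0.65,0],[0,0,0],0],[[1.1,-0.75,0],[0,0,0],0],[[1.35,-0.85,0],[0,0,0],0],[[1.6,-0.95,0],[0,0,0],0],[[1.9,-1.0,0],[0,0,0],0]]}}

```text
clock: 3.85
position: [0.5442, 0.0528, 0.0471]
ee_rot: [3.077, 0.634, -0.0]
force: [-0.8, 0.2, 0.0]
width: 0.006
gripper_force: 0.0
```

```bash
cat >> h.py <<'E'
def top_clip(arm):
    t=arm.get_image('top');img=t['img'].astype(int)
    y=(img[...,0]>100)&(img[...,1]>80)&(img[...,2]<70)&(img[...,0]-img[...,1]<60)
    q=proj(t,[[*AX,.055]])[0];v,u=np.nonzero(y);k=np.hypot(u-q[0],v-q[1])<30;u,v=u[k],v[k]
    if len(u)<3: return None,t
    c=on_plane(t,[u.mean(),v.mean()],.057)[0][:2]-AX
    return (round(float(np.degrees(np.arctan2(c[1],c[0]))),1),round(float(np.hypot(*c)*1e3)),len(u)),t
E
python3 - <<'E'
from cell import arm
from h import *
s,w,a=report(arm);print(top_clip(arm)[0],arm.observe()['force'])
E
```

```text
t 3.85 phi -101.7 r 42.5 z 0.0471 F [-0.81  0.2   0.02] tan -0.83 rad -0.03 M [-0.024 -0.032  0.003] clip (51.7, 137, 18)
(-100.0, 39, 46) [-0.13146099 -0.37266142 -0.56321738]
```

Request:
{"op": "jog_arm", "data": {"rows": [[[0.3,-0.05,0],[0,0,0],0],[[0.55,-0.1,0],[0,0,0],0],[[0.85,-0.1,0],[0,0,0],0],[[1.1,-0.1,0],[0,0,0],0],[[1.4,-0.05,0],[0,0,0],0],[[1.7,-0.05,0],[0,0,0],0],[[1.95,0.05,0],[0,0,0],0],[[2.2,0.1,0],[0,0,0],0]]}}

```text
clock: 4.95
position: [0.5662, 0.054, 0.0472]
ee_rot: [3.077, 0.635, 0.0]
force: [0.4, -0.2, 0.1]
width: 0.005
gripper_force: 0.0
```

Request:
{"op": "jog_arm", "data": {"rows": [[[0.25,0.1,0],[0,0,0],0],[[0.5,0.2,0],[0,0,0],0],[[0.75,0.35,0],[0,0,0],0],[[1.0,0.5,0],[0,0,0],0],[[1.25,0.65,0],[0,0,0],0],[[1.45,0.8,0],[0,0,0],0],[[1.7,1.0,0],[0,0,0],0],[[1.85,1.2,0],[0,0,0],0]]}}

```text
clock: 5.95
position: [0.5847, 0.0661, 0.0472]
ee_rot: [3.077, 0.634, 0.0]
force: [-0.0, 0.5, 0.3]
width: 0.005
gripper_force: 0.0
```

```bash
python3 - <<'E'
from cell import arm
from h import *
s,w,a=report(arm)
c=arm.get_image('scene');img=c['img'].astype(int)
y=(img[...,0]>120)&(img[...,1]>100)&(img[...,2]<70)&(img[...,0]-img[...,1]<60)
q=proj(c,[[*AX,.055]])[0];v,u=np.nonzero(y);k=np.hypot(u-q[0],v-q[1])<45;u,v=u[k],v[k];print(q,len(u),u.mean(),v.mean())
p=on_plane(c,[u.mean(),v.mean()],.056)[0][:2]-AX;print(np.degrees(np.arctan2(p[1],p[0])),np.hypot(*p))
cv2.imwrite('pics/n2.png',np.hstack([cv2.resize(c['img'][150:270,200:360],(640,480),interpolation=cv2.INTER_CUBIC)])[...,::-1])
E
```

```text
t 5.95 phi -41.7 r 42.8 z 0.0472 F [-0.04  0.5   0.29] tan 0.35 rad -0.36 M [0.027 0.042 0.066] clip (-3.9, 156, 240)
[283.707265   200.17712467] 19 268.57894736842104 206.8421052631579
171.80919836263053 0.04211823363081468
```

View pics/n2.png

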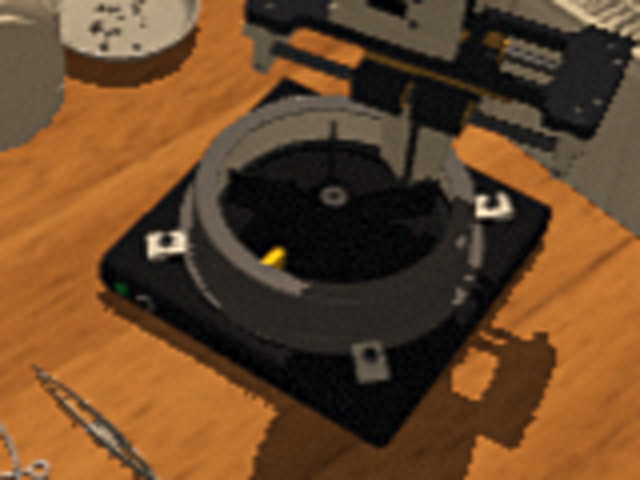

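```bash
python3 - <<'E'
from cell import arm
from h import *
s=arm.observe();c=arm.get_image('scene');w=arm.get_image('wrist')
a=cv2.resize(topdown(c,*AX,.09,.058,.6e-3),(390,390))
b=cv2.resize(w['img'][60:260,100:310],(410,390),interpolation=cv2.INTER_CUBIC)
cv2.imwrite('pics/n3.png',np.hstack([a,b])[...,::-1])
E
```

```text
(no output)
```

View pics/n3.png

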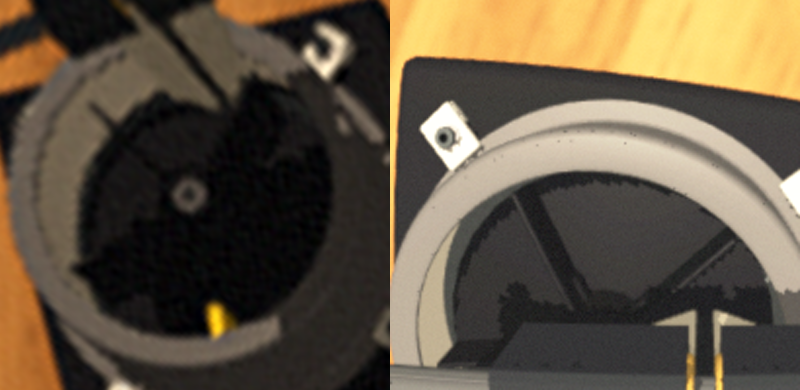

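The pictures suggest the clip is still near -167°, so the vane may not be following the finger. I'll advance one arc and check whether the wheel moves.

Request:
{"op": "jog_arm", "data": {"rows": [[[0.2,0.2,0],[0,0,0],0],[[0.35,0.45,0],[0,0,0],0],[[0.5,0.7,0],[0,0,0],0],[[0.65,0.95,0],[0,0,0],0],[[0.75,1.2,0],[0,0,0],0],[[0.85,1.45,0],[0,0,0],0]]}}

```text
clock: 6.9
position: [0.5931, 0.0806, 0.0471]
ee_rot: [3.077, 0.635, -0.0]
force: [-0.3, -0.4, 0.4]
width: 0.009
gripper_force: 0.0
```

```bash
python3 - <<'E'
from cell import arm
from h import *
s,w,a=report(arm)
c=arm.get_image('scene');t=arm.get_image('top')
for k in(c,t):
    img=k['img'].astype(int)
    y=((img[...,0]>100)&(img[...,1]>80)&(img[...,2]<70)&(img[...,0]-img[...,1]<60)).astype(np.uint8)
    n,L,st,ce=cv2.connectedComponentsWithStats(y);q=proj(k,[[*AX,.055]])[0]
    for i in range(1,n):
        if np.hypot(*(ce[i]-q))<50 and st[i,4]>3: print(ce[i],st[i,4],q,(on_plane(k,ce[i],.056)[0][:2]-AX)*1e3)
a=cv2.resize(topdown(c,*AX,.09,.058,.6e-3),(390,390))
b=cv2.resize(topdown(t,*AX,.09,.058,.6e-3),(390,390))
cv2.imwrite('pics/n4.png',np.hstack([a,b])[...,::-1])
E
```

```text
t 6.9 phi -19.0 r 42.6 z 0.0471 F [-0.26 -0.39  0.41] tan -0.45 rad -0.12 M [ 0.034 -0.012 -0.008] clip (2.7, 160, 511)
[261.  156.6] 20 [283.707265   200.17712467] [ 57.09934847 149.17707757]
[266.         160.66666667] 6 [283.707265   200.17712467] [ 56.94353308 129.01340581]
[265. 174.] 5 [283.707265   200.17712467] [22.53636635 93.05864827]
[282.5 173. ] 6 [283.707265   200.17712467] [59.10607074 68.44260833]
[293.5 173.5] 4 [283.707265   200.17712467] [79.38976686 49.93305005]
[310.71428571 184.        ] 7 [283.707265   200.17712467] [86.59783444 -2.86577566]
[323.875 182.25 ] 8 [283.707265   200.17712467] [116.09231678 -18.79219572]
[253.  184.5] 6 [283.707265   200.17712467] [-24.08621606  83.50016353]
[268.  214.1] 20 [283.707265   200.17712467] [-56.90076695  -9.43011661]
[256.         126.88888889] 18 [277.55498958 168.295459  ] [100.0958362  55.1946962]
[280.45 127.9 ] 20 [277.55498958 168.295459  ] [99.14907274 -4.47065245]
[231.05 151.5 ] 20 [277.55498958 168.295459  ] [ 37.84094872 114.08587794]
[238.42857143 183.5       ] 42 [277.55498958 168.295459  ] [-39.73730842  93.5770267 ]
[231. 179.] 4 [277.55498958 168.295459  ] [-29.32252347 111.92551476]
[281.23529412 192.47058824] 17 [277.55498958 168.295459  ] [-58.48025463 -10.33519939]
```

View pics/n4.png

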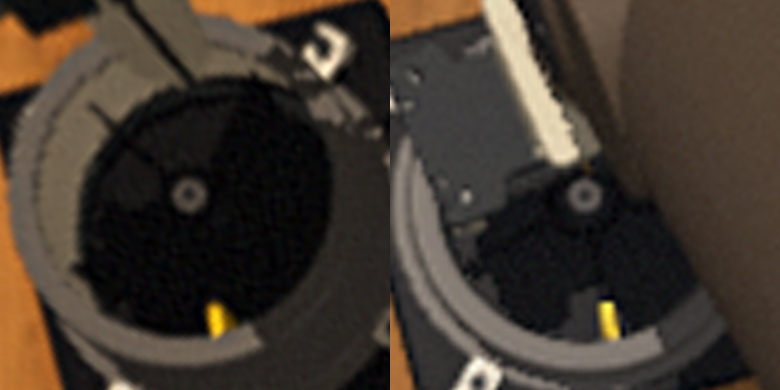

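```bash
python3 - <<'E'
from cell import arm
from h import *
s=arm.observe();print(s['position'],s['width'])
for n in('scene','top'):
    c=arm.get_image(n);P=cloud(c)
    q=P.reshape(-1,3);d=q[:,:2]-s['position'][:2]
    k=(np.hypot(*d.T)<.025)&(c['depth'].ravel()>0)
    print(n,k.sum(),np.sort(q[k,2])[::max(1,k.sum()//25)].round(3))
    if n=='scene':
        # column profile through finger: nearest pixels to tip projection
        for z in(.047,.06,.08,.1):
            u,v=proj(c,[[*s['position'][:2],z]])[0];print(z,u,v,P[int(v),int(u)].round(3))
    m=np.hypot(q[:,0]-AX[0],q[:,1]-AX[1])<.012;print('hub z',np.percentile(q[m,2],[50,90]).round(4))
E
```

```text
[0.59303594 0.08059568 0.04714046] 0.003003451911452117
scene 796 [0.03  0.035 0.036 0.036 0.037 0.042 0.049 0.055 0.066 0.097 0.103 0.109
 0.115 0.12  0.126 0.132 0.177 0.192 0.195 0.201 0.206 0.212 0.218 0.226
 0.412 0.413]
0.047 299.85812997078705 197.94058140250706 [0.586 0.078 0.057]
0.06 300.4656240231037 194.22562370556074 [0.612 0.097 0.034]
0.08 301.427336662037 188.34454263714375 [0.583 0.074 0.093]
0.1 302.42346339624623 182.25301192293756 [0.583 0.074 0.113]
hub z [0.3141 0.413 ]
top 734 [0.496 0.499 0.5   0.501 0.502 0.502 0.503 0.503 0.504 0.504 0.505 0.506
 0.52  0.522 0.523 0.524 0.525 0.526 0.528 0.53  0.532 0.533 0.535 0.537
 0.539 0.543]
hub z [0.5339 0.5447]
```

```bash
python3 - <<'E'
from cell import arm
from h import *
s=arm.observe();c=arm.get_image('scene');P=cloud(c)
for z in np.arange(.04,.1,.004):
    u,v=proj(c,[[*s['position'][:2],z]])[0]
    print(round(z,3),[P[int(round(v)),int(round(u))+k].round(3).tolist() for k in(-5,-2,0,2,5)],c['img'][int(round(v)),int(round(u))])
E
```

```text
0.04 [[0.577, 0.081, 0.05], [0.584, 0.078, 0.048], [0.589, 0.076, 0.047], [0.595, 0.075, 0.044], [0.602, 0.071, 0.041]] [6 5 3]
0.044 [[0.578, 0.082, 0.052], [0.585, 0.079, 0.05], [0.589, 0.077, 0.049], [0.594, 0.074, 0.048], [0.602, 0.072, 0.045]] [10 12  9]
0.048 [[0.577, 0.082, 0.057], [0.584, 0.079, 0.055], [0.589, 0.077, 0.053], [0.594, 0.075, 0.051], [0.599, 0.07, 0.051]] [3 5 5]
0.052 [[0.578, 0.083, 0.059], [0.583, 0.079, 0.059], [0.588, 0.076, 0.057], [0.594, 0.075, 0.055], [0.6, 0.071, 0.054]] [10  8  7]
0.056 [[0.599, 0.101, 0.036], [0.605, 0.097, 0.035], [0.608, 0.094, 0.036], [0.611, 0.09, 0.037], [0.602, 0.074, 0.056]] [24 22 21]
0.06 [[0.602, 0.102, 0.037], [0.608, 0.098, 0.036], [0.613, 0.095, 0.036], [0.62, 0.094, 0.031], [0.626, 0.09, 0.031]] [12 11 14]
0.064 [[0.606, 0.105, 0.035], [0.611, 0.101, 0.035], [0.615, 0.098, 0.035], [0.622, 0.097, 0.031], [0.629, 0.093, 0.03]] [13 13 11]
0.068 [[0.606, 0.106, 0.038], [0.613, 0.103, 0.036], [0.621, 0.103, 0.031], [0.625, 0.099, 0.031], [0.629, 0.093, 0.033]] [24 25 23]
0.072 [[0.611, 0.11, 0.035], [0.619, 0.108, 0.032], [
[... 166 characters left out ...]
 0.032], [0.629, 0.095, 0.039]] [45 42 35]
0.08 [[0.579, 0.082, 0.089], [0.584, 0.077, 0.09], [0.584, 0.072, 0.094], [0.586, 0.068, 0.096], [0.629, 0.092, 0.048]] [100  89  69]
0.084 [[0.58, 0.083, 0.091], [0.582, 0.077, 0.094], [0.582, 0.071, 0.1], [0.585, 0.067, 0.1], [0.59, 0.063, 0.101]] [99 87 68]
0.088 [[0.579, 0.083, 0.096], [0.582, 0.077, 0.097], [0.583, 0.072, 0.101], [0.586, 0.069, 0.101], [0.587, 0.062, 0.107]] [91 79 63]
0.092 [[0.579, 0.084, 0.098], [0.585, 0.08, 0.097], [0.584, 0.073, 0.103], [0.586, 0.069, 0.105], [0.588, 0.063, 0.108]] [92 81 60]
0.096 [[0.58, 0.085, 0.1], [0.582, 0.078, 0.103], [0.132, -0.289, 0.682], [0.132, -0.289, 0.682], [0.587, 0.063, 0.112]] [90 79 63]
```

The scene depth puts the finger bottoms near z = 0.087, while the reported TCP is at 0.047. So the fingers were passing above the vanes. I'll move over the 12° gap, lower a little and measure again.

Request:
{"op": "jog_arm", "data": {"rows": [[[0.1,1.2,0],[0,0,0],0],[[0.2,2.3,0],[0,0,0],0],[[0.2,2.3,-0.4],[0,0,0],0],[[0.2,2.3,-0.7],[0,0,0],0],[[0.2,2.3,-0.7],[0,0,0],0]]}}

```text
clock: 7.82
position: [0.5947, 0.1028, 0.0397]
ee_rot: [3.077, 0.634, -0.002]
force: [0.9, -0.1, 0.2]
width: 0.005
gripper_force: 0.0
```

```bash
cat >> h.py <<'E'
def tip_z(arm):
    s=arm.observe();c=arm.get_image('scene');P=cloud(c);R=Ro.from_rotvec(s['ee_rot']).as_matrix()
    L=(P-s['position'])@R
    m=(np.abs(L[...,0])<.016)&(np.abs(L[...,1])<.03)&(P[...,2]>.062)&(P[...,2]<.2)&(c['depth']>0)
    q=P[m];l=L[m];print('pos',s['position'].round(4),'F',s['force'].round(2),'finger pts',m.sum(),'lowest z',np.sort(q[:,2])[:12:2].round(4),'toolx',np.percentile(l[:,0],[2,98]).round(4),'tooly',np.percentile(l[:,1],[2,98]).round(4))
    return s,c
E
python3 - <<'E'
from cell import arm
from h import *
tip_z(arm)
E
```

```text
pos [0.5947 0.1028 0.0397] F [ 0.92 -0.09  0.15] finger pts 320 lowest z [0.0639 0.0658 0.0807 0.0807 0.081  0.0819] toolx [-0.0138  0.0154] tooly [-0.0182  0.0283]
```

Request:
{"op": "jog_arm", "data": {"rows": [[[0,0,-0.4],[0,0,0],0],[[0,0,-0.8],[0,0,0],0],[[0,0,-1.2],[0,0,0],0],[[0,0,-1.2],[0,0,0],0]]}}

```text
clock: 8.38
position: [0.5947, 0.1033, 0.0277]
ee_rot: [3.077, 0.634, -0.001]
force: [-0.1, 0.1, -1.0]
width: 0.007
gripper_force: 0.0
```

```bash
python3 - <<'E'
from cell import arm
from h import *
s,c=tip_z(arm)
w=arm.get_image('wrist')
cv2.imwrite('pics/n5.png',np.hstack([cv2.resize(c['img'][145:250,220:350],(395,320),interpolation=cv2.INTER_CUBIC),cv2.resize(w['img'],(400,320))])[...,::-1])
E
```

```text
pos [0.5947 0.1033 0.0277] F [-0.15  0.1  -0.98] finger pts 334 lowest z [0.0644 0.0661 0.0683 0.0697 0.0706 0.072 ] toolx [-0.0139  0.0156] tooly [-0.0203  0.0284]
```

View pics/n5.png

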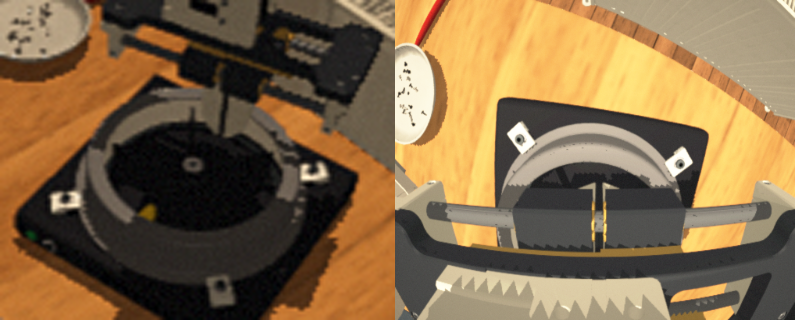

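The TCP now reads 0.028 without touching anything. The picture (finger tip at about (225,135)) confirms the real finger ends sit about 41 mm behind the reported TCP. I'll lower so the tips come to about z = 0.046.

Request:
{"op": "jog_arm", "data": {"rows": [[[0,0,-0.4],[0,0,0],0],[[0,0,-0.8],[0,0,0],0],[[0,0,-1.2],[0,0,0],0],[[0,0,-1.6],[0,0,0],0],[[0,0,-2.0],[0,0,0],0],[[0,0,-2.2],[0,0,0],0],[[0,0,-2.2],[0,0,0],0]]}}

```text
clock: 9.35
position: [0.5949, 0.1034, 0.006]
ee_rot: [3.077, 0.634, -0.001]
force: [0.3, 0.6, -0.2]
width: 0.005
gripper_force: 0.0
```

```bash
python3 - <<'E'
from cell import arm
from h import *
s,c=tip_z(arm)
P=cloud(c)
for z in np.arange(.03,.075,.004):
    u,v=proj(c,[[*s['position'][:2],z]])[0];print(round(z,3),P[int(round(v)),int(round(u))].round(3),c['img'][int(round(v)),int(round(u))])
print(proj(c,[[*AX,.061]]))
E
```

```text
pos [0.5949 0.1034 0.006 ] F [ 0.33  0.57 -0.18] finger pts 259 lowest z [0.0622 0.063  0.0632 0.0637 0.0641 0.0648] toolx [-0.0138  0.0156] tooly [-0.0185  0.0283]
0.03 [0.59  0.1   0.036] [8 8 9]
0.034 [0.592 0.102 0.037] [52 47 38]
0.038 [0.587 0.098 0.047] [88 78 62]
0.042 [0.586 0.094 0.054] [103  90  70]
0.046 [0.587 0.096 0.059] [106  94  74]
0.05 [0.585 0.095 0.064] [96 85 66]
0.054 [0.585 0.095 0.068] [99 86 68]
0.058 [0.586 0.096 0.07 ] [99 85 68]
0.062 [0.584 0.095 0.075] [92 81 64]
0.066 [0.585 0.094 0.079] [102  90  69]
0.07 [0.585 0.095 0.085] [109  98  76]
0.074 [0.586 0.096 0.087] [105  93  74]
[[283.90652923 198.45178732]]
```

```bash
python3 - <<'E'
from h import *
for k in range(12):
    d=12+30*k;p=AX+.043*np.array([np.cos(np.radians(d)),np.sin(np.radians(d))])
    print(d,[[round(x,1) if 0 else round(x*20)/20 for x in q] for q in arc(p,d,d+30,8)])
E
```

```text
12 [[-0.05, 0.25], [-0.15, 0.55], [-0.25, 0.8], [-0.35, 1.05], [-0.5, 1.3], [-0.65, 1.55], [-0.85, 1.75], [-1.0, 2.0]]
42 [[-0.2, 0.2], [-0.4, 0.4], [-0.6, 0.55], [-0.85, 0.75], [-1.1, 0.85], [-1.35, 1.0], [-1.6, 1.1], [-1.85, 1.2]]
72 [[-0.25, 0.1], [-0.55, 0.15], [-0.8, 0.2], [-1.1, 0.2], [-1.4, 0.2], [-1.65, 0.2], [-1.95, 0.15], [-2.2, 0.1]]
102 [[-0.25, -0.05], [-0.55, -0.15], [-0.8, -0.25], [-1.05, -0.35], [-1.3, -0.5], [-1.55, -0.65], [-1.75, -0.85], [-2.0, -1.0]]
132 [[-0.2, -0.2], [-0.4, -0.4], [-0.55, -0.6], [-0.75, -0.85], [-0.85, -1.1], [-1.0, -1.35], [-1.1, -1.6], [-1.2, -1.85]]
162 [[-0.1, -0.25], [-0.15, -0.55], [-0.2, -0.8], [-0.2, -1.1], [-0.2, -1.4], [-0.2, -1.65], [-0.15, -1.95], [-0.1, -2.2]]
192 [[0.05, -0.25], [0.15, -0.55], [0.25, -0.8], [0.35, -1.05], [0.5, -1.3], [0.65, -1.55], [0.85, -1.75], [1.0, -2.0]]
222 [[0.2, -0.2], [0.4, -0.4], [0.6, -0.55], [0.85, -0.75], [1.1, -0.85], [1.35, -1.0], [1.6, -1.1], [1.85, -1.2]]
252 [[0.25, -0.1], [0.55, -0.15], [0.8, -0.2], [1.1, -0.2], [1.4, -0.2], [1.65, -0.2], [1.95, -0.15], [2.2, -0.1]]
282 [[0.25, 0.05], [0.55, 0.15], [0.8, 0.25], [1.05, 0.35], [1.3, 0.5], [1.55, 0.65], [1.75, 0.85], [2.0, 1.0]]
312 [[0.2, 0.2], [0.4, 0.4], [0.55, 0.6], [0.75, 0.85], [0.85, 1.1], [1.0, 1.35], [1.1, 1.6], [1.2, 1.85]]
342 [[0.1, 0.25], [0.15, 0.55], [0.2, 0.8], [0.2, 1.1], [0.2, 1.4], [0.2, 1.65], [0.15, 1.95], [0.1, 2.2]]
```

Request:
{"op": "jog_arm", "data": {"rows": [[[-0.05,0.25,0],[0,0,0],0],[[-0.15,0.55,0],[0,0,0],0],[[-0.25,0.8,0],[0,0,0],0],[[-0.35,1.05,0],[0,0,0],0]]}}

```text
clock: 9.9
position: [0.5922, 0.112, 0.0064]
ee_rot: [3.075, 0.632, 0.001]
force: [0.9, -7.2, 2.8]
width: 0.007
gripper_force: 2.9
```

Request:
{"op": "jog_arm", "data": {"rows": [[[-0.15,0.25,0],[0,0,0],0],[[-0.3,0.5,0],[0,0,0],0],[[-0.5,0.7,0],[0,0,0],0],[[-0.65,0.95,0],[0,0,0],0]]}}

```text
clock: 10.4
position: [0.5857, 0.1224, 0.0065]
ee_rot: [3.076, 0.633, 0.001]
force: [1.8, -3.6, 3.3]
width: 0.004
gripper_force: 2.1
```

```bash
python3 - <<'E'
from cell import arm
from h import *
report(arm)
c=arm.get_image('scene');t=arm.get_image('top')
for k in(c,t):
    img=k['img'].astype(int)
    y=((img[...,0]>100)&(img[...,1]>80)&(img[...,2]<70)&(img[...,0]-img[...,1]<60)).astype(np.uint8)
    n,L,st,ce=cv2.connectedComponentsWithStats(y)
    for i in range(1,n):
        p=(on_plane(k,ce[i],.056)[0][:2]-AX)*1e3
        if np.hypot(*p)<72 and st[i,4]>3: print(ce[i],st[i,4],np.hypot(*p),np.degrees(np.arctan2(p[1],p[0])))
E
```

```text
t 10.4 phi 40.3 r 43.1 z 0.0065 F [ 1.83 -3.61  3.26] tan -3.94 rad -0.94 M [-0.907 -0.325  0.   ] clip (14.5, 154, 63)
[280.75 188.5 ] 4 37.016942514200814 58.389501173068034
[275.75 217.25] 4 56.36449034083505 -151.20613265765274
```

Request:
{"op": "jog_arm", "data": {"rows": [[[-0.2,0.2,0],[0,0,0],0],[[-0.4,0.4,0],[0,0,0],0],[[-0.6,0.55,0],[0,0,0],0],[[-0.85,0.75,0],[0,0,0],0]]}}

```text
clock: 11.05
position: [0.5761, 0.1315, 0.006]
ee_rot: [-3.076, -0.635, 0.0]
force: [1.2, -1.1, 0.7]
width: 0.008
gripper_force: 0.5
```

Request:
{"op": "jog_arm", "data": {"rows": [[[-0.25,0.1,0],[0,0,0],0],[[-0.5,0.25,0],[0,0,0],0],[[-0.75,0.35,0],[0,0,0],0],[[-1.0,0.45,0],[0,0,0],0]]}}

```text
clock: 11.55
position: [0.5663, 0.1356, 0.0061]
ee_rot: [-3.077, -0.635, 0.0]
force: [1.0, 0.5, -0.6]
width: 0.004
gripper_force: 0.3
```

Request:
{"op": "jog_arm", "data": {"rows": [[[-0.25,0.1,0],[0,0,0],0],[[-0.55,0.15,0],[0,0,0],0],[[-0.8,0.2,0],[0,0,0],0],[[-1.1,0.2,0],[0,0,0],0]]}}

```text
clock: 12.05
position: [0.5554, 0.1375, 0.0062]
ee_rot: [3.077, 0.635, -0.0]
force: [1.7, -0.0, -0.9]
width: 0.006
gripper_force: 0.2
```

Request:
{"op": "jog_arm", "data": {"rows": [[[-0.3,0,0],[0,0,0],0],[[-0.55,0,0],[0,0,0],0],[[-0.85,-0.05,0],[0,0,0],0],[[-1.1,-0.1,0],[0,0,0],0]]}}

```text
clock: 12.55
position: [0.5445, 0.1364, 0.0062]
ee_rot: [-3.077, -0.635, -0.001]
force: [1.4, -1.3, -0.6]
width: 0.007
gripper_force: 0.5
```

```bash
cat >> h.py <<'E'
def clips(arm):
    for nm in('scene','top'):
        k=arm.get_image(nm);img=k['img'].astype(int)
        y=((img[...,0]>100)&(img[...,1]>80)&(img[...,2]<70)&(img[...,0]-img[...,1]<60)).astype(np.uint8)
        n,L,st,ce=cv2.connectedComponentsWithStats(y)
        for i in range(1,n):
            p=(on_plane(k,ce[i],.056)[0][:2]-AX)*1e3
            if 25<np.hypot(*p)<72 and st[i,4]>3: print(nm,ce[i].round(1),st[i,4],'r',round(np.hypot(*p)),'ang',round(np.degrees(np.arctan2(p[1],p[0])),1))
E
python3 - <<'E'
from cell import arm
from h import *
report(arm);clips(arm)
E
```

```text
t 12.55 phi 101.1 r 42.7 z 0.0062 F [ 1.38 -1.29 -0.62] tan -1.11 rad -1.53 M [-0.013 -0.227 -0.008] clip (43.8, 121, 56)
scene [297.9 216. ] 7 r 56 ang -98.5
```

Request:
{"op": "jog_arm", "data": {"rows": [[[-0.25,-0.05,0],[0,0,0],0],[[-0.55,-0.15,0],[0,0,0],0],[[-0.8,-0.25,0],[0,0,0],0],[[-1.05,-0.35,0],[0,0,0],0],[[-1.3,-0.5,0],[0,0,0],0],[[-1.55,-0.65,0],[0,0,0],0],[[-1.75,-0.85,0],[0,0,0],0],[[-2.0,-1.0,0],[0,0,0],0]]}}

```text
clock: 13.7
position: [0.5244, 0.1263, 0.0062]
ee_rot: [3.077, 0.634, 0.0]
force: [0.6, 0.5, 0.4]
width: -0.001
gripper_force: 0.5
```

Request:
{"op": "jog_arm", "data": {"rows": [[[-0.2,-0.2,0],[0,0,0],0],[[-0.4,-0.4,0],[0,0,0],0],[[-0.55,-0.6,0],[0,0,0],0],[[-0.75,-0.85,0],[0,0,0],0],[[-0.85,-1.1,0],[0,0,0],0],[[-1.0,-1.35,0],[0,0,0],0],[[-1.1,-1.6,0],[0,0,0],0],[[-1.2,-1.85,0],[0,0,0],0]]}}

```text
clock: 14.7
position: [0.5125, 0.1078, 0.0062]
ee_rot: [3.077, 0.634, -0.0]
force: [0.5, 0.3, 1.0]
width: -0.0
gripper_force: 0.4
```

Request:
{"op": "jog_arm", "data": {"rows": [[[-0.1,-0.25,0],[0,0,0],0],[[-0.15,-0.55,0],[0,0,0],0],[[-0.2,-0.8,0],[0,0,0],0],[[-0.2,-1.1,0],[0,0,0],0],[[-0.2,-1.4,0],[0,0,0],0],[[-0.2,-1.65,0],[0,0,0],0],[[-0.15,-1.95,0],[0,0,0],0],[[-0.1,-2.2,0],[0,0,0],0]]}}

```text
clock: 15.7
position: [0.5116, 0.0857, 0.0062]
ee_rot: [3.077, 0.634, 0.0]
force: [0.2, 1.0, -0.2]
width: 0.006
gripper_force: 0.6
```

```bash
python3 - <<'E'
from cell import arm
from h import *
report(arm);clips(arm)
E
```

```text
t 15.7 phi -168.0 r 42.1 z 0.0062 F [ 0.23  0.96 -0.23] tan -0.9 rad -0.42 M [ 0.264 -0.017  0.024] clip (4.0, 59, 263)
scene [299.7 186.6] 7 r 60 ang 7.3
top [275.9 142.1] 8 r 64 ang 5.2
top [274.5 183.6] 13 r 38 ang 170.1
top [276.2 191.2] 4 r 56 ang 178.2
```

Request:
{"op": "jog_arm", "data": {"rows": [[[0.05,-0.25,0],[0,0,0],0],[[0.15,-0.55,0],[0,0,0],0],[[0.25,-0.8,0],[0,0,0],0],[[0.35,-1.05,0],[0,0,0],0],[[0.5,-1.3,0],[0,0,0],0],[[0.65,-1.55,0],[0,0,0],0],[[0.85,-1.75,0],[0,0,0],0],[[1.0,-2.0,0],[0,0,0],0]]}}

```text
clock: 16.85
position: [0.5216, 0.0658, 0.0061]
ee_rot: [3.077, 0.634, -0.0]
force: [-1.4, 0.2, 0.6]
width: 0.002
gripper_force: 0.4
```

Request:
{"op": "jog_arm", "data": {"rows": [[[0.2,-0.2,0],[0,0,0],0],[[0.4,-0.4,0],[0,0,0],0],[[0.6,-0.55,0],[0,0,0],0],[[0.85,-0.75,0],[0,0,0],0],[[1.1,-0.85,0],[0,0,0],0],[[1.35,-1.0,0],[0,0,0],0],[[1.6,-1.1,0],[0,0,0],0],[[1.85,-1.2,0],[0,0,0],0]]}}

```text
clock: 17.85
position: [0.5402, 0.0538, 0.0062]
ee_rot: [3.077, 0.634, -0.0]
force: [0.8, 0.1, 0.3]
width: 0.007
gripper_force: 0.3
```

Request:
{"op": "jog_arm", "data": {"rows": [[[0.25,-0.1,0],[0,0,0],0],[[0.55,-0.15,0],[0,0,0],0],[[0.8,-0.2,0],[0,0,0],0],[[1.1,-0.2,0],[0,0,0],0]]}}

```text
clock: 18.35
position: [0.5512, 0.0519, 0.0062]
ee_rot: [3.077, 0.634, -0.0]
force: [-0.2, -0.2, -0.2]
width: 0.008
gripper_force: 0.2
```

Request:
{"op": "jog_arm", "data": {"rows": [[[0.3,0,0],[0,0,0],0],[[0.55,0,0],[0,0,0],0],[[0.85,0.05,0],[0,0,0],0],[[1.1,0.1,0],[0,0,0],0]]}}

```text
clock: 18.85
position: [0.562, 0.053, 0.0061]
ee_rot: [3.077, 0.635, -0.001]
force: [-1.5, 0.4, 0.5]
width: 0.005
gripper_force: 0.5
```

```bash
python3 - <<'E'
from cell import arm
from h import *
report(arm);clips(arm)
E
```

```text
t 18.85 phi -77.5 r 42.5 z 0.0061 F [-1.46  0.42  0.45] tan -1.33 rad -0.73 M [0.013 0.286 0.096] clip (83.8, 58, 522)
scene [265.3 187.6] 9 r 58 ang 97.4
scene [292.9 206.4] 9 r 28 ang -84.6
scene [304.5 207. ] 4 r 51 ang -64.1
top [297.6 150.9] 11 r 65 ang -47.4
top [292.2 152.2] 4 r 53 ang -40.8
top [297.5 158.2] 4 r 54 ang -61.6
top [252.4 167.1] 12 r 61 ang 88.9
```

Request:
{"op": "jog_arm", "data": {"rows": [[[0.25,0.05,0],[0,0,0],0],[[0.55,0.15,0],[0,0,0],0],[[0.8,0.25,0],[0,0,0],0],[[1.05,0.35,0],[0,0,0],0]]}}

```text
clock: 19.5
position: [0.5728, 0.0564, 0.0062]
ee_rot: [3.077, 0.634, 0.0]
force: [-2.2, -0.7, 0.6]
width: 0.009
gripper_force: 0.5
```

Request:
{"op": "jog_arm", "data": {"rows": [[[0.25,0.15,0],[0,0,0],0],[[0.5,0.3,0],[0,0,0],0],[[0.7,0.5,0],[0,0,0],0],[[0.95,0.65,0],[0,0,0],0]]}}

```text
clock: 20.0
position: [0.5818, 0.0628, 0.006]
ee_rot: [3.077, 0.634, -0.001]
force: [-3.0, -2.8, 2.1]
width: 0.005
gripper_force: 1.9
```

Request:
{"op": "jog_arm", "data": {"rows": [[[0.2,0.2,0],[0,0,0],0],[[0.4,0.4,0],[0,0,0],0],[[0.55,0.6,0],[0,0,0],0],[[0.75,0.85,0],[0,0,0],0]]}}

```text
clock: 20.5
position: [0.5891, 0.0707, 0.0061]
ee_rot: [3.076, 0.634, -0.002]
force: [-4.7, -3.8, 2.4]
width: 0.008
gripper_force: 3.0
```

Request:
{"op": "jog_arm", "data": {"rows": [[[0.1,0.25,0],[0,0,0],0],[[0.25,0.5,0],[0,0,0],0],[[0.35,0.75,0],[0,0,0],0],[[0.45,1.0,0],[0,0,0],0]]}}

```text
clock: 21.0
position: [0.594, 0.0804, 0.0062]
ee_rot: [3.076, 0.633, -0.001]
force: [-4.3, -4.8, 3.9]
width: 0.004
gripper_force: 2.8
```

```bash
python3 - <<'E'
from cell import arm
from h import *
report(arm);clips(arm)
E
```

```text
t 21.0 phi -18.9 r 43.5 z 0.0062 F [-4.28 -4.81  3.93] tan -5.93 rad -2.49 M [-0.915  0.805  0.001] clip (1.3, 154, 220)
scene [295.5 193. ] 4 r 37 ang -2.0
scene [258.6 204.2] 38 r 60 ang 154.2
top [265.6 188.9] 17 r 58 ang 151.6
```

Request:
{"op": "jog_arm", "data": {"rows": [[[0.1,0.25,0],[0,0,0],0],[[0.15,0.55,0],[0,0,0],0],[[0.2,0.8,0],[0,0,0],0],[[0.2,1.1,0],[0,0,0],0]]}}

```text
clock: 21.65
position: [0.5965, 0.091, 0.0063]
ee_rot: [3.076, 0.632, 0.0]
force: [-2.5, -6.5, 5.2]
width: 0.01
gripper_force: 3.6
```

Request:
{"op": "jog_arm", "data": {"rows": [[[0,0.3,0],[0,0,0],0],[[0,0.55,0],[0,0,0],0],[[-0.05,0.85,0],[0,0,0],0],[[-0.1,1.1,0],[0,0,0],0]]}}

```text
clock: 22.15
position: [0.596, 0.101, 0.0065]
ee_rot: [3.075, 0.631, 0.001]
force: [-1.2, -9.2, 6.3]
width: 0.004
gripper_force: 4.1
```

Request:
{"op": "jog_arm", "data": {"rows": [[[-0.05,0.25,0],[0,0,0],0],[[-0.15,0.55,0],[0,0,0],0],[[-0.25,0.8,0],[0,0,0],0],[[-0.35,1.05,0],[0,0,0],0]]}}

```text
clock: 22.65
position: [0.5933, 0.1121, 0.0067]
ee_rot: [3.075, 0.632, 0.004]
force: [1.5, -7.7, 4.5]
width: 0.006
gripper_force: 3.5
```

Request:
{"op": "jog_arm", "data": {"rows": [[[-0.15,0.25,0],[0,0,0],0],[[-0.3,0.5,0],[0,0,0],0],[[-0.5,0.7,0],[0,0,0],0],[[-0.65,0.95,0],[0,0,0],0]]}}

```text
clock: 23.15
position: [0.5871, 0.1228, 0.0068]
ee_rot: [3.076, 0.633, 0.005]
force: [1.3, -3.0, 2.9]
width: 0.01
gripper_force: 1.8
```

```bash
python3 - <<'E'
from cell import arm
from h import *
report(arm);clips(arm)
from scipy.optimize import brentq
# torque about axis: force along -normal, contact corner; samples (pos, F)
S=[((.5922,.112),(.9,-7.2)),((.5857,.1224),(1.8,-3.6)),((.5761,.1315),(1.2,-1.1)),((.562,.053),(-1.5,.4)),((.5728,.0564),(-2.2,-.7)),((.5818,.0628),(-3,-2.8)),((.5891,.0707),(-4.7,-3.8)),((.594,.0804),(-4.3,-4.8))]
for hy in(.019,.012):
  for p,F in S:
    d=np.array(p)-AX;r=np.hypot(*d);ph=np.arctan2(d[1],d[0])
    ex=np.radians(23.4);ey=np.radians(-66.6)
    def h(a): n=a+np.pi/2;return hy*abs(np.cos(n-ey))+.0095*abs(np.cos(n-ex))
    a=brentq(lambda a:r*np.sin(a-ph)-h(a)-.0013,ph,ph+1.2)
    n=a+np.pi/2
    c=d+hy*np.sign(np.cos(n-ey))*np.array([np.cos(ey),np.sin(ey)])+.0095*np.sign(np.cos(n-ex))*np.array([np.cos(ex),np.sin(ex)])
    print(hy,'clip',round((np.degrees(a)+144)%360),'rc',np.hypot(*c).round(4),'T',round(-(c[0]*F[1]-c[1]*F[0]),3))
E
```

```text
t 23.15 phi 39.5 r 44.5 z 0.0068 F [ 1.3  -3.05  2.9 ] tan -3.18 rad -0.94 M [-0.72  -0.28   0.017] clip (14.2, 154, 75)
scene [275.5 217. ] 6 r 56 ang -152.0
0.019 clip 199 rc 0.0388 T 0.195
0.019 clip 214 rc 0.0448 T 0.135
0.019 clip 228 rc 0.0512 T 0.069
0.019 clip 84 rc 0.0228 T 0.026
0.019 clip 108 rc 0.0271 T 0.052
0.019 clip 127 rc 0.0319 T 0.116
0.019 clip 142 rc 0.0376 T 0.155
0.019 clip 155 rc 0.043 T 0.173
0.012 clip 190 rc 0.0358 T 0.209
0.012 clip 207 rc 0.0401 T 0.133
0.012 clip 223 rc 0.0453 T 0.064
0.012 clip 83 rc 0.0298 T 0.035
0.012 clip 102 rc 0.0334 T 0.068
0.012 clip 119 rc 0.037 T 0.143
0.012 clip 133 rc 0.0412 T 0.195
0.012 clip 147 rc 0.0452 T 0.214
```

```bash
python3 - <<'E'
from h import *
from scipy.optimize import brentq,least_squares
S=[((.5922,.112),(.9,-7.2)),((.5857,.1224),(1.8,-3.6)),((.5761,.1315),(1.2,-1.1)),((.562,.053),(-1.5,.4)),((.5728,.0564),(-2.2,-.7)),((.5818,.0628),(-3,-2.8)),((.5891,.0707),(-4.7,-3.8)),((.594,.0804),(-4.3,-4.8)),((.5965,.091),(-2.5,-6.5)),((.596,.101),(-1.2,-9.2)),((.5933,.1121),(1.5,-7.7)),((.5871,.1228),(1.3,-3.0))]
for hy in(.012,.015,.018):
  T=[];C=[]
  for p,F in S:
    d=np.array(p)-AX;r=np.hypot(*d);ph=np.arctan2(d[1],d[0]);ex=np.radians(23.4);ey=np.radians(-66.6)
    h=lambda a:hy*abs(np.cos(a+np.pi/2-ey))+.0095*abs(np.cos(a+np.pi/2-ex))
    a=brentq(lambda a:r*np.sin(a-ph)-h(a)-.0013,ph,ph+1.2);n=a+np.pi/2
    c=d+hy*np.sign(np.cos(n-ey))*np.array([np.cos(ey),np.sin(ey)])+.0095*np.sign(np.cos(n-ex))*np.array([np.cos(ex),np.sin(ex)])
    T.append(-(c[0]*F[1]-c[1]*F[0]));C.append((np.degrees(a)+144)%360)
  T,C=np.array(T),np.array(C)
  f=lambda x:.03+x[1]*np.maximum(0,4.2*np.cos(np.radians(C-x[0]))-2)-T
  q=least_squares(f,[170,.1],loss='soft_l1',f_scale=.02);print(hy,C.round(),T.round(3),q.x,q.fun.round(2))
E
```

```text
0.012 [190. 207. 223.  83. 102. 119. 133. 147. 159. 171. 189. 205.] [0.209 0.133 0.064 0.035 0.068 0.143 0.195 0.214 0.282 0.257 0.245 0.109] [1.61171844e+02 1.05160686e-01] [-0.   -0.01 -0.03 -0.   -0.02  0.    0.01  0.03 -0.02 -0.   -0.03  0.03]
0.015 [194. 210. 225.  83. 104. 122. 137. 150. 162. 176. 193. 209.] [0.203 0.134 0.066 0.031 0.061 0.131 0.178 0.196 0.267 0.243 0.24  0.109] [1.67907292e+02 9.83187060e-02] [ 0.    0.01 -0.01 -0.   -0.03 -0.01  0.01  0.03 -0.02 -0.   -0.03  0.04]
0.018 [198. 213. 227.  84. 107. 126. 141. 154. 166. 181. 197. 211.] [0.197 0.134 0.068 0.028 0.054 0.12  0.16  0.179 0.252 0.228 0.235 0.109] [1.72164867e+02 9.18166730e-02] [-0.    0.    0.    0.   -0.02 -0.01  0.01  0.03 -0.02 -0.   -0.04  0.04]
```

```bash
python3 - <<'E'
import pickle
from h import *
from cell import arm
s,t,c=pickle.load(open('i0.pkl','rb'))
for k in(t,c):
    P=cloud(k).reshape(-1,3);P=P[k['depth'].ravel()>0]
    m=(P[:,0]>.65)&(P[:,0]<1.0)&(P[:,1]>-.15)&(P[:,1]<.25)&(P[:,2]>.02)&(P[:,2]<.6)
    q=P[m];print(len(q))
    for z in np.arange(0.02,.6,.08):
        b=q[(q[:,2]>=z)&(q[:,2]<z+.08)]
        if len(b): print(round(z,2),len(b),'min x',np.percentile(b[:,0],[0,5]).round(3))
o=arm.observe();print(o['joints'].round(2),o['position'])
E
```

```text
4837
0.02 2121 min x [0.65  0.659]
0.1 1945 min x [0.878 0.883]
0.18 771 min x [0.88  0.881]
24752
0.02 3207 min x [0.65 0.88]
0.1 3816 min x [0.875 0.881]
0.18 5094 min x [0.875 0.882]
0.26 5649 min x [0.875 0.881]
0.34 5917 min x [0.875 0.88 ]
0.42 1069 min x [0.877 0.879]
[-0.1   0.61 -0.28  1.8   0.24  0.76 -1.67] [0.58632566 0.12357438 0.00664682]
```

Drag peaks with the clip at about 167° and fades on both sides, matching the 4.2 mm offset model. The ring therefore needs to shift about 4.2 mm toward 167°, so I'll push from its far side at -13°. First I'll lift out and go round with the pad face turned tangent to the ring.

Request:
{"op": "jog_arm", "data": {"rows": [[[0.15,-0.2,0],[0,0,0],0],[[0.15,-0.2,1],[0,0,0],0],[[0.15,-0.2,3],[0,0,0],0],[[0.15,-0.2,5],[0,0,0],0],[[0.15,-0.2,7],[0,0,-8],0],[[2.0,-1.7,7],[0,0,-16],0],[[4.5,-3.5,7],[0,0,-25],0],[[6.7,-5.2,7],[0,0,-34],0]]}}

```text
clock: 24.3
position: [0.6526, 0.0716, 0.0767]
ee_rot: [-3.126, 0.3, 0.0]
force: [0.3, -0.2, -0.6]
width: 0.006
gripper_force: 0.0
```

Request:
{"op": "jog_arm", "data": {"rows": [[[0,0,0],[0,0,-2.4],0],[[0,0,-1],[0,0,-2.4],0],[[0,0,-2],[0,0,-2.4],0]]}}

```text
clock: 24.68
position: [0.651, 0.0727, 0.0554]
ee_rot: [-3.121, 0.353, 0.002]
force: [0.2, 0.6, 0.0]
width: 0.007
gripper_force: 0.0
```

```bash
python3 - <<'E'
from cell import arm
from h import *
s,w,a=report(arm);R=Ro.from_rotvec(s['ee_rot']).as_matrix();print(s['position'],'toolx yaw',np.degrees(np.arctan2(R[1,0],R[0,0])),'tilt',R[:,2].round(3),s['joints'].round(2));tip_z(arm);clips(arm)
E
```

```text
t 24.675 phi -12.5 r 100.6 z 0.0554 F [0.25 0.6  0.01] tan 0.64 rad 0.11 M [0.053 0.018 0.015] clip (-7.3, 194, 1328)
[0.65097917 0.07270629 0.05538824] toolx yaw -12.917818430411502 tilt [-0.001  0.001 -1.   ] [-0.11  0.61 -0.13  1.63  0.09  0.91 -2.07]
pos [0.6501 0.0723 0.0538] F [ 0.8  -0.83 -1.31] finger pts 324 lowest z [0.0936 0.0946 0.0979 0.0983 0.0987 0.1   ] toolx [-0.014   0.0155] tooly [-0.0151  0.0297]
scene [275.6 216.7] 14 r 55 ang -152.1
top [288.8 189.7] 15 r 59 ang -151.0
```

Request:
{"op": "jog_arm", "data": {"rows": [[[0,0,-1],[0,0,0],0],[[0,0,-2],[0,0,0],0],[[0,0,-3],[0,0,0],0],[[0,0,-4.1],[0,0,0],0],[[-0.15,0.03,-4.1],[0,0,0],0],[[-0.3,0.07,-4.1],[0,0,0],0]]}}

```text
clock: 25.62
position: [0.6491, 0.0721, 0.0152]
ee_rot: [3.121, -0.358, 0.0]
force: [0.6, -0.3, 0.6]
width: 0.001
gripper_force: 0.0
```

Request:
{"op": "jog_arm", "data": {"rows": [[[-0.1,0.02,0],[0,0,0],0],[[-0.2,0.05,0],[0,0,0],0]]}}

```text
clock: 25.88
position: [0.6472, 0.0727, 0.0156]
ee_rot: [-3.121, 0.358, -0.001]
force: [0.0, 0.1, -0.3]
width: 0.007
gripper_force: 0.0
```

Request:
{"op": "jog_arm", "data": {"rows": [[[-0.05,0.01,0],[0,0,0],0],[[-0.1,0.02,0],[0,0,0],0]]}}

```text
clock: 26.12
position: [0.6461, 0.0728, 0.0153]
ee_rot: [3.121, -0.358, 0.0]
force: [-0.4, 0.2, -0.0]
width: 0.006
gripper_force: 0.0
```

```bash
python3 - <<'E'
from cell import arm
from h import *
report(arm);print(arm.observe()['position'])
E
```

```text
t 26.125 phi -13.1 r 95.8 z 0.0153 F [-0.42  0.24 -0.  ] tan 0.14 rad -0.46 M [0.01  0.037 0.048] clip (-8.1, 188, 1255)
[0.64600695 0.0728354  0.01521741]
```

Request:
{"op": "jog_arm", "data": {"rows": [[[-0.1,0.02,0],[0,0,0],0],[[-0.2,0.05,0],[0,0,0],0]]}}

```text
clock: 26.42
position: [0.644, 0.0733, 0.0151]
ee_rot: [3.121, -0.358, -0.0]
force: [-0.3, -0.5, -0.2]
width: 0.007
gripper_force: 0.0
```

Request:
{"op": "jog_arm", "data": {"rows": [[[-0.1,0.02,0],[0,0,0],0]]}}

```text
clock: 26.55
position: [0.6429, 0.0736, 0.0151]
ee_rot: [3.121, -0.358, -0.0]
force: [1.6, 0.0, -0.7]
width: 0.007
gripper_force: 0.5
```

Request:
{"op": "jog_arm", "data": {"rows": [[[-0.1,0.02,0],[0,0,0],0]]}}

```text
clock: 26.68
position: [0.6429, 0.0736, 0.0153]
ee_rot: [-3.121, 0.358, -0.003]
force: [3.8, -1.1, -2.9]
width: 0.003
gripper_force: 2.3
```

Request:
{"op": "jog_arm", "data": {"rows": [[[-0.05,0.01,0],[0,0,0],0],[[-0.05,0.01,0],[0,0,0],0]]}}

```text
clock: 26.92
position: [0.6429, 0.0736, 0.0154]
ee_rot: [-3.121, 0.359, -0.004]
force: [5.0, -0.2, -4.0]
width: 0.001
gripper_force: 2.7
```

Request:
{"op": "jog_arm", "data": {"rows": [[[-0.1,0.02,0],[0,0,0],0],[[-0.2,0.05,0],[0,0,0],0]]}}

```text
clock: 27.18
position: [0.6424, 0.0736, 0.0156]
ee_rot: [-3.121, 0.36, -0.008]
force: [10.7, -2.1, -7.2]
width: 0.006
gripper_force: 5.4
```

Request:
{"op": "jog_arm", "data": {"rows": [[[-0.1,0.02,0],[0,0,0],0],[[-0.1,0.02,0],[0,0,0],0]]}}

```text
clock: 27.42
position: [0.6417, 0.0736, 0.0156]
ee_rot: [-3.121, 0.36, -0.008]
force: [10.3, -1.3, -6.1]
width: 0.008
gripper_force: 5.5
```

Request:
{"op": "jog_arm", "data": {"rows": [[[-0.1,0.04,0],[0,0,0],0],[[-0.2,0.07,0],[0,0,0],0],[[-0.2,0.07,0],[0,0,0],0]]}}

```text
clock: 27.8
position: [0.6399, 0.0745, 0.0157]
ee_rot: [-3.12, 0.36, -0.009]
force: [12.2, -1.1, -8.4]
width: 0.006
gripper_force: 5.7
```

```bash
cat >> h.py <<'E'
def ring_center(arm,nm='top'):
    k=arm.get_image(nm);P=cloud(k);d=np.hypot(P[...,0]-AX[0],P[...,1]-AX[1])
    m=(P[...,2]>.063)&(P[...,2]<.0705)&(d>.06)&(d<.09)&(k['depth']>0);Q=P[m][:,:2]
    q=least_squares(lambda x:np.maximum(0,np.hypot(*(Q-x).T)-.082)+np.maximum(0,.068-np.hypot(*(Q-x).T)),AX).x
    print(nm,len(Q),(q-AX)*1e3)
from scipy.optimize import least_squares
E
python3 - <<'E'
from cell import arm
from h import *
print(arm.observe()['position'])
for n in('top','scene'): ring_center(arm,n)
import pickle
s,t,c=pickle.load(open('i0.pkl','rb'))
class A:
    def get_image(self,n): return {'top':t,'scene':c}[n]
for n in('top','scene'): ring_center(A(),n)
E
```

```text
[0.63988796 0.07447527 0.01565463]
top 622 [-2.2651996  -0.48539125]
scene 946 [-4.59727873  1.1891532 ]
top 991 [ 0.09505183 -0.35569949]
scene 912 [-2.84565599  0.66644525]
```

Request:
{"op": "jog_arm", "data": {"rows": [[[-0.08,0.02,0],[0,0,0],0],[[-0.15,0.03,0],[0,0,0],0],[[-0.15,0.03,0],[0,0,0],0],[[-0.15,0.03,0],[0,0,0],0]]}}

```text
clock: 28.4
position: [0.6384, 0.0748, 0.0156]
ee_rot: [-3.12, 0.36, -0.009]
force: [11.4, -1.9, -6.8]
width: 0.004
gripper_force: 5.7
```

```bash
python3 - <<'E'
from cell import arm
from h import *
print(arm.observe()['position'])
for n in('top','scene'): ring_center(arm,n)
E
```

```text
[0.63841804 0.07480444 0.0156392 ]
top 623 [-4.23833624  0.64168977]
scene 940 [-6.10277276  1.24392313]
```

Request:
{"op": "jog_arm", "data": {"rows": [[[0.5,-0.1,0],[0,0,0],0],[[1.5,-0.3,0],[0,0,0],0],[[1.5,-0.3,2],[0,0,0],0],[[1.5,-0.3,4],[0,0,0],0],[[1.5,-0.3,5.5],[0,0,0],0],[[1.5,-0.3,5.5],[0,0,0],0]]}}

```text
clock: 29.25
position: [0.6511, 0.0729, 0.0721]
ee_rot: [-3.12, 0.358, -0.004]
force: [0.4, 0.2, -1.2]
width: 0.004
gripper_force: 0.0
```

```bash
python3 - <<'E'
from cell import arm
from h import *
s=arm.observe();print(s['position'],s['force'])
for n in('top','scene'): ring_center(arm,n)
clips(arm)
a=np.radians(28);print('to gap cm',(AX+.043*np.array([np.cos(a),np.sin(a)])-s['position'][:2])*100)
for k in range(12):
    d=28-30*k;p=AX+.043*np.array([np.cos(np.radians(d)),np.sin(np.radians(d))])
    print(d,[[round(x*20)/20 for x in q] for q in arc(p,d,d-30,8)])
E
```

```text
[0.65105487 0.07285148 0.07213447] [ 0.3865013   0.24945331 -1.21717357]
top 816 [-4.11834274  0.72903031]
scene 915 [-7.16803985  1.95527969]
scene [274.9 217.5] 19 r 58 ang -152.7
top [289. 190.] 20 r 60 ang -150.8
to gap cm [-6.02881252  4.18357986]
28 [[0.1, -0.25], [0.25, -0.5], [0.3, -0.8], [0.4, -1.05], [0.45, -1.35], [0.5, -1.6], [0.5, -1.9], [0.5, -2.15]]
-2 [[0.0, -0.3], [-0.05, -0.55], [-0.1, -0.85], [-0.2, -1.1], [-0.3, -1.35], [-0.4, -1.65], [-0.5, -1.9], [-0.65, -2.15]]
-32 [[-0.15, -0.25], [-0.35, -0.45], [-0.5, -0.65], [-0.7, -0.85], [-0.95, -1.05], [-1.15, -1.2], [-1.4, -1.4], [-1.65, -1.5]]
-62 [[-0.25, -0.1], [-0.5, -0.25], [-0.8, -0.3], [-1.05, -0.4], [-1.35, -0.45], [-1.6, -0.5], [-1.9, -0.5], [-2.15, -0.5]]
-92 [[-0.3, 0.0], [-0.55, 0.05], [-0.85, 0.1], [-1.1, 0.2], [-1.35, 0.3], [-1.65, 0.4], [-1.9, 0.5], [-2.15, 0.65]]
-122 [[-0.25, 0.15], [-0.45, 0.35], [-0.65, 0.5], [-0.85, 0.7], [-1.05, 0.95], [-1.2, 1.15], [-1.4, 1.4], [-1.5, 1.65]]
-152 [[-0.1, 0.25], [-0.25, 0.5], [-0.3, 0.8], [-0.4, 1.05], [-0.45, 1.35], [-0.5, 1.6], [-0.5, 1.9], [-0.5, 2.15]]
-182 [[0.0, 0.3], [0.05, 0.55], [0.1, 0.85], [0.2, 1.1], [0.3, 1.35], [0.4, 1.65], [0.5, 1.9], [0.65, 2.15]]
-212 [[0.15, 0.25], [0.35, 0.45], [0.5, 0.65], [0.7, 0.85], [0.95, 1.05], [1.15, 1.2], [1.4, 1.4], [1.65, 1.5]]
-242 [[0.25, 0.1], [0.5, 0.25], [0.8, 0.3], [1.05, 0.4], [1.35, 0.45], [1.6, 0.5], [1.9, 0.5], [2.15, 0.5]]
-272 [[0.3, 0.0], [0.55, -0.05], [0.85, -0.1], [1.1, -0.2], [1.35, -0.3], [1.65, -0.4], [1.9, -0.5], [2.15, -0.65]]
-302 [[0.25, -0.15], [0.45, -0.35], [0.65, -0.5], [0.85, -0.7], [1.05, -0.95], [1.2, -1.15], [1.4, -1.4], [1.5, -1.65]]
```

The ring shifted by about (-4.2, +1.1) mm in both cameras, which is what was wanted. Now I'll enter the 28° gap and try the wheel clockwise.

Request:
{"op": "jog_arm", "data": {"rows": [[[-3,2.1,0],[0,0,0],0],[[-6,4.2,0],[0,0,0],0],[[-6,4.2,0],[0,0,0],0],[[-6,4.2,-2],[0,0,0],0],[[-6,4.2,-4],[0,0,0],0],[[-6,4.2,-5.5],[0,0,0],0],[[-6,4.2,-6.6],[0,0,0],0],[[-6,4.2,-6.6],[0,0,0],0]]}}

```text
clock: 30.45
position: [0.5896, 0.1142, 0.0033]
ee_rot: [3.12, -0.358, -0.002]
force: [-1.4, -0.1, -0.6]
width: 0.006
gripper_force: 0.0
```

Request:
{"op": "jog_arm", "data": {"rows": [[[0.1,-0.25,0],[0,0,0],0],[[0.25,-0.5,0],[0,0,0],0],[[0.3,-0.8,0],[0,0,0],0],[[0.4,-1.05,0],[0,0,0],0]]}}

```text
clock: 30.95
position: [0.5942, 0.1039, 0.0044]
ee_rot: [-3.121, 0.358, -0.0]
force: [-0.4, 0.9, 0.2]
width: 0.005
gripper_force: 0.3
```

Request:
{"op": "jog_arm", "data": {"rows": [[[0.05,-0.3,0],[0,0,0],0],[[0.1,-0.55,0],[0,0,0],0],[[0.1,-0.85,0],[0,0,0],0],[[0.1,-1.1,0],[0,0,0],0]]}}

```text
clock: 31.45
position: [0.5951, 0.0928, 0.0041]
ee_rot: [3.121, -0.358, -0.0]
force: [-1.0, 1.4, 0.2]
width: 0.003
gripper_force: 0.4
```

Request:
{"op": "jog_arm", "data": {"rows": [[[0,-0.3,0],[0,0,0],0],[[-0.05,-0.55,0],[0,0,0],0],[[-0.1,-0.85,0],[0,0,0],0],[[-0.2,-1.1,0],[0,0,0],0]]}}

```text
clock: 31.95
position: [0.5931, 0.0818, 0.0042]
ee_rot: [3.121, -0.358, 0.0]
force: [0.3, 0.5, 0.1]
width: 0.004
gripper_force: 0.4
```

```bash
python3 - <<'E'
from cell import arm
from h import *
report(arm);clips(arm)
E
```

```text
t 31.95 phi -17.5 r 42.2 z 0.0042 F [0.27 0.48 0.11] tan 0.53 rad 0.11 M [ 0.198  0.004 -0.025] clip (-12.3, 159, 298)
scene [260.8 209.5] 27 r 62 ang 169.7
top [271.7 192.2] 19 r 60 ang 167.9
```

The clip is at 168°, the old tight spot, and only the base drag is felt. I'll continue the full turn.

Request:
{"op": "jog_arm", "data": {"rows": [[[-0.1,-0.25,0],[0,0,0],0],[[-0.2,-0.55,0],[0,0,0],0],[[-0.3,-0.8,0],[0,0,0],0],[[-0.45,-1.05,0],[0,0,0],0]]}}

```text
clock: 32.6
position: [0.5885, 0.0713, 0.0042]
ee_rot: [3.121, -0.358, 0.0]
force: [0.3, 0.7, 0.1]
width: 0.004
gripper_force: 0.3
```

Request:
{"op": "jog_arm", "data": {"rows": [[[-0.15,-0.25,0],[0,0,0],0],[[-0.35,-0.45,0],[0,0,0],0],[[-0.5,-0.65,0],[0,0,0],0],[[-0.7,-0.85,0],[0,0,0],0],[[-0.95,-1.05,0],[0,0,0],0],[[-1.15,-1.2,0],[0,0,0],0],[[-1.4,-1.4,0],[0,0,0],0],[[-1.65,-1.5,0],[0,0,0],0]]}}

```text
clock: 33.6
position: [0.5719, 0.0563, 0.0042]
ee_rot: [3.121, -0.358, 0.0]
force: [0.7, -0.2, -0.0]
width: 0.006
gripper_force: 0.3
```

Request:
{"op": "jog_arm", "data": {"rows": [[[-0.25,-0.1,0],[0,0,0],0],[[-0.5,-0.25,0],[0,0,0],0],[[-0.8,-0.3,0],[0,0,0],0],[[-1.05,-0.4,0],[0,0,0],0],[[-1.35,-0.45,0],[0,0,0],0],[[-1.6,-0.5,0],[0,0,0],0],[[-1.9,-0.5,0],[0,0,0],0],[[-2.15,-0.5,0],[0,0,0],0]]}}

```text
clock: 34.6
position: [0.5506, 0.0516, 0.0042]
ee_rot: [-3.121, 0.358, -0.001]
force: [2.0, 0.5, -0.7]
width: 0.006
gripper_force: 0.5
```

Request:
{"op": "jog_arm", "data": {"rows": [[[-0.3,0,0],[0,0,0],0],[[-0.55,0.05,0],[0,0,0],0],[[-0.85,0.1,0],[0,0,0],0],[[-1.1,0.2,0],[0,0,0],0],[[-1.35,0.3,0],[0,0,0],0],[[-1.65,0.4,0],[0,0,0],0],[[-1.9,0.5,0],[0,0,0],0],[[-2.15,0.65,0],[0,0,0],0]]}}

```text
clock: 35.6
position: [0.5288, 0.058, 0.0041]
ee_rot: [3.121, -0.358, -0.0]
force: [0.8, -0.4, 0.2]
width: 0.003
gripper_force: 0.4
```

```bash
python3 - <<'E'
from cell import arm
from h import *
report(arm);clips(arm)
E
```

```text
t 35.6 phi -123.3 r 43.6 z 0.0041 F [ 0.84 -0.41  0.2 ] tan 0.93 rad -0.12 M [-0.058 -0.197  0.044] clip (61.2, 57, 364)
top [254.2 156.3] 9 r 64 ang 64.4
top [289.1 170.8] 12 r 28 ang -100.8
```

Request:
{"op": "jog_arm", "data": {"rows": [[[-0.25,0.15,0],[0,0,0],0],[[-0.45,0.35,0],[0,0,0],0],[[-0.65,0.5,0],[0,0,0],0],[[-0.85,0.7,0],[0,0,0],0],[[-1.05,0.95,0],[0,0,0],0],[[-1.2,1.15,0],[0,0,0],0],[[-1.4,1.4,0],[0,0,0],0],[[-1.5,1.65,0],[0,0,0],0]]}}

```text
clock: 36.75
position: [0.5138, 0.0747, 0.0041]
ee_rot: [3.121, -0.358, -0.0]
force: [1.2, -0.1, -0.4]
width: 0.004
gripper_force: 0.3
```

Request:
{"op": "jog_arm", "data": {"rows": [[[-0.1,0.25,0],[0,0,0],0],[[-0.25,0.5,0],[0,0,0],0],[[-0.3,0.8,0],[0,0,0],0],[[-0.4,1.05,0],[0,0,0],0],[[-0.45,1.35,0],[0,0,0],0],[[-0.5,1.6,0],[0,0,0],0],[[-0.5,1.9,0],[0,0,0],0],[[-0.5,2.15,0],[0,0,0],0]]}}

```text
clock: 37.75
position: [0.509, 0.0962, 0.0042]
ee_rot: [3.121, -0.358, -0.0]
force: [-0.1, -1.2, 0.7]
width: 0.002
gripper_force: 0.4
```

Request:
{"op": "jog_arm", "data": {"rows": [[[0,0.3,0],[0,0,0],0],[[0.05,0.55,0],[0,0,0],0],[[0.1,0.85,0],[0,0,0],0],[[0.2,1.1,0],[0,0,0],0],[[0.3,1.35,0],[0,0,0],0],[[0.4,1.65,0],[0,0,0],0],[[0.5,1.9,0],[0,0,0],0],[[0.65,2.15,0],[0,0,0],0]]}}

```text
clock: 38.75
position: [0.5156, 0.1177, 0.0042]
ee_rot: [3.121, -0.358, -0.0]
force: [-0.7, -0.5, -1.0]
width: 0.005
gripper_force: 0.3
```

Request:
{"op": "jog_arm", "data": {"rows": [[[0.15,0.25,0],[0,0,0],0],[[0.35,0.45,0],[0,0,0],0],[[0.5,0.65,0],[0,0,0],0],[[0.7,0.85,0],[0,0,0],0],[[0.95,1.05,0],[0,0,0],0],[[1.15,1.2,0],[0,0,0],0],[[1.4,1.4,0],[0,0,0],0],[[1.65,1.5,0],[0,0,0],0]]}}

```text
clock: 39.75
position: [0.5322, 0.1327, 0.0042]
ee_rot: [-3.121, 0.358, 0.0]
force: [-1.0, 0.1, 0.2]
width: 0.004
gripper_force: 0.3
```

```bash
python3 - <<'E'
from cell import arm
from h import *
report(arm);clips(arm)
E
```

```text
t 39.75 phi 118.3 r 43.4 z 0.0042 F [-0.96  0.07  0.25] tan 0.81 rad 0.52 M [-0.001  0.077  0.041] clip (-46.9, 58, 557)
scene [308.8 202.8] 15 r 58 ang -47.7
top [293.8 148.2] 8 r 63 ang -37.3
top [288.6 149.1] 7 r 54 ang -28.3
```

Request:
{"op": "jog_arm", "data": {"rows": [[[0.25,0.1,0],[0,0,0],0],[[0.5,0.25,0],[0,0,0],0],[[0.8,0.3,0],[0,0,0],0],[[1.05,0.4,0],[0,0,0],0],[[1.35,0.45,0],[0,0,0],0],[[1.6,0.5,0],[0,0,0],0],[[1.9,0.5,0],[0,0,0],0],[[2.15,0.5,0],[0,0,0],0]]}}

```text
clock: 40.9
position: [0.5535, 0.1374, 0.0041]
ee_rot: [3.121, -0.358, -0.001]
force: [-1.2, -1.0, 0.1]
width: 0.006
gripper_force: 0.5
```

Request:
{"op": "jog_arm", "data": {"rows": [[[0.3,0,0],[0,0,0],0],[[0.55,-0.05,0],[0,0,0],0],[[0.85,-0.1,0],[0,0,0],0],[[1.1,-0.2,0],[0,0,0],0],[[1.35,-0.3,0],[0,0,0],0],[[1.65,-0.4,0],[0,0,0],0],[[1.9,-0.5,0],[0,0,0],0],[[2.15,-0.65,0],[0,0,0],0]]}}

```text
clock: 41.9
position: [0.5752, 0.131, 0.0042]
ee_rot: [-3.121, 0.358, -0.0]
force: [-2.2, 0.6, 0.0]
width: 0.005
gripper_force: 0.4
```

Request:
{"op": "jog_arm", "data": {"rows": [[[0.25,-0.15,0],[0,0,0],0],[[0.45,-0.35,0],[0,0,0],0],[[0.65,-0.5,0],[0,0,0],0],[[0.85,-0.7,0],[0,0,0],0],[[1.05,-0.95,0],[0,0,0],0],[[1.2,-1.15,0],[0,0,0],0],[[1.4,-1.4,0],[0,0,0],0],[[1.5,-1.65,0],[0,0,0],0]]}}

```text
clock: 42.9
position: [0.5902, 0.1143, 0.0042]
ee_rot: [3.121, -0.358, 0.0]
force: [-1.3, 1.1, -0.2]
width: 0.005
gripper_force: 0.3
```

Request:
{"op": "jog_arm", "data": {"rows": [[[0.1,-0.25,0],[0,0,0],0],[[0.25,-0.5,0],[0,0,0],0],[[0.3,-0.8,0],[0,0,0],0],[[0.4,-1.05,0],[0,0,0],0],[[0.45,-1.35,0],[0,0,0],0],[[0.5,-1.6,0],[0,0,0],0],[[0.5,-1.9,0],[0,0,0],0],[[0.5,-2.15,0],[0,0,0],0]]}}

```text
clock: 43.9
position: [0.5951, 0.0928, 0.0042]
ee_rot: [3.121, -0.358, 0.0]
force: [0.0, 1.5, 1.0]
width: 0.002
gripper_force: 0.4
```

```bash
python3 - <<'E'
from cell import arm
from h import *
report(arm);clips(arm)
E
```

```text
t 43.9 phi -2.3 r 42.3 z 0.0042 F [0.03 1.49 0.96] tan 1.49 rad -0.03 M [ 0.269  0.057 -0.056] clip (-8.8, 158, 323)
scene [265.  213.5] 26 r 61 ang -176.4
top [278.9 192.4] 16 r 59 ang -175.4
```

The full turn showed only the base drag, with pad force 0.3–0.5 N against 2–4 N when rubbing. I'll take the hand away.

Request:
{"op": "jog_arm", "data": {"rows": [[[0,0.3,0],[0,0,0],0],[[0,0.3,2],[0,0,0],0],[[0,0.3,5],[0,0,0],0],[[0,0.3,9],[0,0,0],0],[[0,0.3,14],[0,0,0],0],[[-1,-4,18],[0,0,0],0],[[-3,-10,20],[0,0,0],0],[[-5,-15,20],[0,0,0],0]]}}

```text
clock: 45.05
position: [0.5456, -0.0585, 0.2061]
ee_rot: [3.121, -0.358, 0.006]
force: [0.3, -0.2, -0.3]
width: 0.006
gripper_force: 0.0
```

Request:
{"op": "jog_arm", "data": {"rows": [[[-2,-5,0],[0,0,0],0],[[-4,-10,0],[0,0,0],0],[[-4,-10,0],[0,0,0],0],[[-4,-10,0],[0,0,0],0],[[-4,-10,0],[0,0,0],0]]}}

```text
clock: 45.68
position: [0.5056, -0.1553, 0.2041]
ee_rot: [-3.121, 0.354, -0.0]
force: [-0.2, -0.7, -0.9]
width: 0.006
gripper_force: 0.0
```

```bash
python3 - <<'E'
from cell import arm
from h import *
s=arm.observe();print(s['clock'],s['position'],s['dq'].round(3))
ring_center(arm);clips(arm)
print(arm.sign_off())
E
```

```text
45.675 [ 0.50563974 -0.15530448  0.20412684] [-0.004  0.001  0.002  0.     0.003  0.     0.001]
top 1025 [-3.56436746  0.69351875]
scene [264.8 213.1] 20 r 61 ang -177.4
top [278.9 192.7] 19 r 59 ang -175.3
the job is handed in; nothing more can be done
None
```

The drag was at about 167° (world angle about the wheel's axis); I shifted the ring about 4 mm that way, the wheel then turned a full circle with no rubbing felt, and the job was handed in at 45.7 s with the hand clear.

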